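Line the sample canisters up on the strip in order of size

TASK

Put the four brass sample canisters on the grey sample strip in order of size: the largest on the seat at the end with the tall black carrying knob, then each next smaller one along the row, so that the smallest ends at the plain end. Stand each upright and centred on its own round black seat, never tip one over, and leave the glass dish where it is.

Things in the scene. Friction and masses are not known exactly. Their poses are not given: they have to be found in the camera images.
- large_mid (a point): The large one of four closed brass sample canisters (rigid upright cylinder with a short neck and a small knob on top, lid fixed shut, a thin dark seam line round it). Body diameter 58 mm, cylindrical body 72 mm high, then neck and knob of at most 35 mm diameter up to a total height of 84 mm; about 380 g. Starts standing upright on the bench. The point lies on its axis, half-way up the total height (42 mm above its underside); z axis up along its axis.
- medium_mid (a point): The medium one of four closed brass sample canisters (rigid upright cylinder with a short neck and a small knob on top, lid fixed shut, a thin dark seam line round it). Body diameter 48 mm, cylindrical body 58 mm high, then neck and knob of at most 29 mm diameter up to a total height of 70 mm; about 260 g. Starts standing upright on the bench. The point lies on its axis, half-way up the total height (35 mm above its underside); z axis up along its axis.
- small_mid (a point): The small one of four closed brass sample canisters (rigid upright cylinder with a short neck and a small knob on top, lid fixed shut, a thin dark seam line round it). Body diameter 38 mm, cylindrical body 44 mm high, then neck and knob of at most 23 mm diameter up to a total height of 56 mm; about 160 g. Starts standing upright on the bench. The point lies on its axis, half-way up the total height (28 mm above its underside); z axis up along its axis.
- tiny_mid (a point): The tiny one of four closed brass sample canisters (rigid upright cylinder with a short neck and a small knob on top, lid fixed shut, a thin dark seam line round it). Body diameter 28 mm, cylindrical body 30 mm high, then neck and knob of at most 17 mm diameter up to a total height of 42 mm; about 80 g. Starts standing upright on the bench. The point lies on its axis, half-way up the total height (21 mm above its underside); z axis up along its axis.
- seat1_top (a point): One of four identical round black rubber seats in a straight row along the grey sample strip (strip 450 x 80 mm, top 12 mm above the bench, fixed). Seat diameter 68 mm, 88 mm between neighbouring centres; its flat top is 14 mm above the bench, no rim or recess. At one end of the row. The point is the centre of its top face; y axis along the row from seat1 towards seat4, z up. The numbering does not tell which canister belongs here: the carrying knob does.
- seat2_top (a point): Round black rubber seat like seat1. Next to seat1. The point is the centre of its top face; y axis along the row from seat1 towards seat4, z up. The numbering does not tell which canister belongs here: the carrying knob does.
- seat3_top (a point): Round black rubber seat like seat1. Between seat2 and seat4. The point is the centre of its top face; y axis along the row from seat1 towards seat4, z up. The numbering does not tell which canister belongs here: the carrying knob does.
- seat4_top (a point): Round black rubber seat like seat1. At the other end of the row from seat1. The point is the centre of its top face; y axis along the row from seat1 towards seat4, z up. The numbering does not tell which canister belongs here: the carrying knob does.
- knob: Black upright carrying knob of the sample strip, fixed, 26 mm diameter at the foot, 34 mm at its head, 60 mm high, its top 72 mm above the bench. It stands on the strip in line with the seats, 73 mm beyond the last seat, at one end or the other (beyond seat1 or beyond seat4); the opposite end has only a small flat steel screw head 3 mm high. Origin at the centre of its underside, on the strip's top face.
- dish_mid (a point): Bystander: loose shallow open glass dish with a few steel balls in it, 90 mm diameter, 18 mm high, on the bench beyond the strip's left end. To be left alone. The point is its centre, 9 mm above the bench.
There are look-alikes about, which are no part of the job. What is shaped like the part that bears large_mid but blue or orange is not meant. Leave any purple look-alike of the part that bears small_mid alone.

How it is judged:
By the outcome, as a careful person would: the job done as asked, in the order asked, and still so for the second after the job is handed in, with the robot touching nothing.
It also fails if it takes over 115 s, if anything falls off the work surface, if the arm or the gripper's body presses on something with over 40 N, if the wrist force passes 120 N, or if a joint passes its speed limit or range.

ROBOT

A 7-joint arm with a two-finger parallel gripper is mounted at the origin on the work surface. World frame = base frame: x ahead of the robot, y to its left, z up, the work surface at z = 0. Lengths are in m, angles in rad, forces in N, time in s.
With the tool pointing down it reaches from about 0.4 to 0.85 m from the base axis. Payload 4.4 kg.
Tool frame: the origin (TCP) lies midway between the tips of the shut fingers; the grasp point (between the pads) lies 19 mm behind it (env.tcp_to_grasp is the distance from the TCP to the grasp point, in m); z points along the fingers, y is the direction in which the jaws open and shut (so a half turn about z gives the same grasp; the last joint's range is limited). The gripper opens to 94 mm and grips with 3 to 60 N. Pads are 16 mm wide; open, the fingers measure 119 mm over their backs; the gripper's body (75 mm by 177 mm) begins 78 mm behind the grasp point.
Start: joints at [-1.354, 0.628, 0.038, 1.517, -0.027, 0.996, -0.02], TCP at [0.181, 0.624, 0.168] pointing down, gripper open.
Joint ranges: [-3.06, 3.06], [-0.37, 2.12], [-1.25, 1.32], [0.18, 2.47], [-1.1, 4.24], [0.23, 1.98], [-2.94, 2.94]. Speed limits (rad/s): [2.57, 2.57, 3.14, 3.14, 3.14, 3.14, 3.14].

INTERFACE

Orientations are given as a unit quaternion [w, x, y, z].
In Python, from workcell import env gives the robot as it stands.
- The arm moves only by the tool play_rows, never from a script. Its argument "moves" is a list of rows, each an object with "dp": the shift along the tool's x, y, z in cm, a list of three; "twist": the turn about the tool's z in rad; "grip": the closure, from 0 (fully open) to 1 (shut). A call has 1 to 5 rows; each row is the pose to reach, as a shift and turn from the pose commanded when the call began, along the tool's axes at that moment; what a row does not reach only later rows make up. A row lasts 1/10 s, in which the tool goes at most 50 mm and 8.59 degrees, less where a joint would pass 70% of its speed; a pose out of reach is approached as far as the arm can. A call with a gripper value outside its range is refused whole. The fingers move at their own pace and stop on an object; "grip_force" is the grip in N (left out, the last holds). Time passes only in rows, so rows that repeat a pose let the fingers close. It gives the time, the measured TCP pose, the force and the opening at its end, in the units of the state.
- env.read_state(): the state, without advancing time (a new reading comes with each control period).
- env.camera(name): name is "side" or "top"; returns (picture, depth): 400x640x3 uint8, red, green, blue; 400x640 float32, m along the optical axis (not along the pixel's ray), 0 where there is no reading.
- env.camera_info(name): a dict with "fx", "fy", "cx", "cy" (pixels), "rvec" (rotation vector, rad) and "tvec" (3), from world to camera coordinates, as OpenCV has them. Camera axes: x right, y down, z forward; pixel columns grow to the right and rows downward; lengths in m; the calibration is good to about 2 mm. A picture is of the moment at which its call begins. camera_info takes no time and is no camera call.
- env.close_job(): hands the job in, once; it reports no verdict.
Trained networks look in the newest picture that a camera, given by its name, has taken for a name from the list of things; names that differ only in an ending like _2 or _b are one class to them, and where a whole thing is asked for, a point or a joint stands for the part that bears it (a point fixed in the world has none). Each returns a list of dicts, best first, with "score" (0 to 1); they miss things now and then, are a little off and sometimes report something else, mostly with a low value. They report only what shows in the picture. A call takes as long as a camera call. They do not tell look-alikes from the thing itself.
- env.masks_of(camera, thing): "mask" (400x640 bool, what is visible of it) and "uv" ([column, row] in pixels, amid what is visible of it).
- env.mark_of(camera, thing): "uv" ([column, row] in pixels: a listed point, or the origin of a listed thing).
The state is a dict: "clock": time; "joint_positions": joint angles; "qd": joint speeds; "joint_torque": joint torques, N m; "tcp_pos": TCP position; "tool_rot": TCP orientation; "ft_force": force on the tool from outside, world axes, zero at the start; "torque": the same for the moment, N m; "finger_gap": finger opening in m.
Only numpy, scipy, OpenCV 4.12 (cv2) and the standard library are available. Lean on these libraries where they do the work, as an engineer would, in place of code of your own. Each camera call takes 0.05 s, during which the arm holds its last target. There are 200 camera calls.

## Working session

There is one attempt and no reset: what is moved stays moved. The work goes in short steps, Python scripts to look and compute and a tool call to move; the robot and the scene stay as the last step left them, time stands still between calls to the robot, and variables do not carry over. Pictures are saved under pics/ and viewed, about 12 in all and at most 16, crops included, and the job is handed in when it is done.

Besides the shell and the picture viewer there is one more tool, called after "Request:" by a JSON object that holds its "fn" and its "kwargs", one argument or row to a line. play_rows: Moves the arm, as the interface text tells. Its arguments: {"type":"object","properties":{"moves":{"type":"array"},"grip_force":{"type":"number"}},"required":["moves"]}

```bash
ls; mkdir -p pics; cat > h.py <<'E'
import numpy as np, cv2
from workcell import env
def cam(n):
    i=env.camera_info(n); R=cv2.Rodrigues(np.array(i['rvec'],float))[0]; return i,R,np.array(i['tvec'],float).ravel()
def ray(n,uv,z):
    """pixel -> world point on plane z"""
    i,R,t=cam(n); d=R.T@np.array([(uv[0]-i['cx'])/i['fx'],(uv[1]-i['cy'])/i['fy'],1]); c=-R.T@t
    return c+d*(z-c[2])/d[2]
def cloud(n,D):
    i,R,t=cam(n); v,u=np.mgrid[:400,:640]; 
    P=np.stack([(u-i['cx'])/i['fx']*D,(v-i['cy'])/i['fy']*D,D],-1)
    W=(P-t)@R; W[D==0]=np.nan; return W
def snap(n,f=None):
    p,D=env.camera(n)
    if f: cv2.imwrite('pics/'+f,p[:,:,::-1])
    return p,D
E
python3 - <<'E'
from h import *
for n in('top','side'):
    p,D=snap(n,n+'1.png'); i,R,t=cam(n); print(n,-R.T@t,R[2],i['fx'])
Z={'large_mid':.042,'medium_mid':.035,'small_mid':.028,'tiny_mid':.021,'seat1_top':.014,'seat2_top':.014,'seat3_top':.014,'seat4_top':.014,'knob':.012,'dish_mid':.009}
for k,z in Z.items():
    for n in('top','side'):
        print(k,n,[(round(r['score'],2),np.round(r['uv']).astype(int).tolist(),np.round(ray(n,r['uv'],z)[:2],3).tolist()) for r in env.mark_of(n,k)[:4]])
s=env.read_state();print(s['clock'],s['tcp_pos'],s['tool_rot'],s['finger_gap'],s['ft_force'])
E
```

```text
pics
top [0.37024043 0.05876753 1.05274169] [ 0.13987613  0.007338   -0.99014182] 370.0586754101471
side [ 0.35000385 -0.71912402  0.62114185] [ 0.16754942  0.78366972 -0.59815463] 418.48199970680906
large_mid top [(0.76, [401, 261], [0.351, -0.14]), (0.69, [394, 220], [0.463, -0.125])]
large_mid side [(0.93, [273, 222], [0.412, -0.016]), (0.91, [304, 251], [0.462, -0.118]), (0.76, [250, 270], [0.352, -0.153]), (0.19, [292, 204], [0.462, 0.042])]
medium_mid top [(0.65, [245, 218], [0.478, 0.285])]
medium_mid side [(0.78, [285, 151], [0.481, 0.296]), (0.31, [348, 179], [0.62, 0.132])]
small_mid top [(0.77, [461, 201], [0.516, -0.316]), (0.69, [456, 232], [0.429, -0.298])]
small_mid side [(0.81, [355, 339], [0.511, -0.324]), (0.65, [291, 203], [0.463, 0.062]), (0.59, [311, 332], [0.442, -0.297])]
tiny_mid top [(0.45, [316, 221], [0.466, 0.088])]
tiny_mid side [(0.48, [292, 205], [0.465, 0.065])]
seat1_top top [(0.96, [406, 169], [0.612, -0.171]), (0.69, [288, 164], [0.634, 0.167]), (0.48, [455, 227], [0.445, -0.301])]
seat1_top side [(0.65, [386, 270], [0.62, -0.171]), (0.6, [284, 154], [0.481, 0.314])]
seat2_top top [(0.98, [374, 168], [0.618, -0.079]), (0.65, [288, 166], [0.629, 0.168])]
seat2_top side [(0.64, [372, 241], [0.619, -0.081])]
seat3_top top [(0.93, [349, 168], [0.618, -0.007])]
seat3_top side [(0.85, [364, 212], [0.632, 0.02]), (0.64, [283, 154], [0.479, 0.317])]
seat4_top top [(0.67, [311, 163], [0.634, 0.101])]
seat4_top side [(0.82, [352, 193], [0.622, 0.1]), (0.69, [341, 139], [0.665, 0.378])]
knob top [(0.67, [287, 165], [0.631, 0.17])]
knob side [(0.59, [350, 179], [0.636, 0.164]), (0.25, [289, 204], [0.46, 0.079])]
dish_mid top [(0.77, [216, 157], [0.658, 0.379])]
dish_mid side [(0.86, [339, 137], [0.663, 0.399])]
1.1 [0.18131766 0.62421312 0.16758788] [-2.87096588e-05  1.40907985e-01  9.90022696e-01  1.60352330e-05] 0.09373514467893111 [ 0.63237257 -0.20963195  0.09965156]
```

View pics/top1.png

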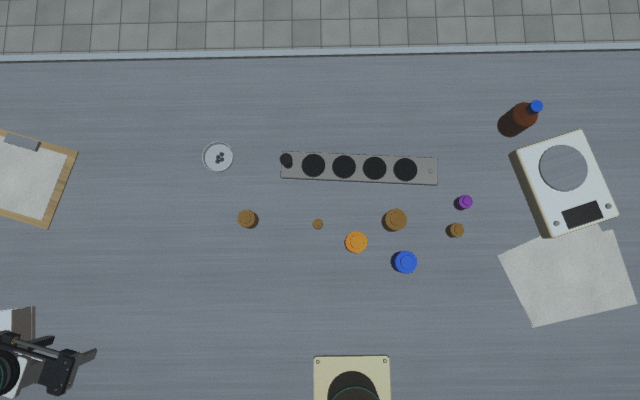

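View pics/side1.png

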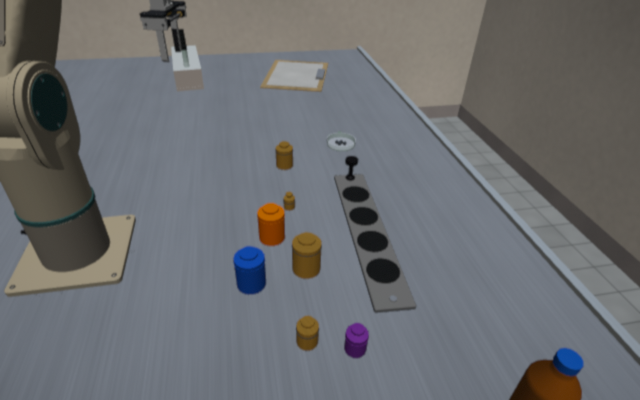

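The top view shows the brass canisters at (395,219) large, (247,219) medium, (456,230) small and (318,224) tiny. The knob is at the left end, (287,160), beyond seat4. So large goes on seat4, medium on seat3, small on seat2 and tiny on seat1. Next I'll refine these positions.

```bash
cat > meas.py <<'E'
from h import *
H={'large':(.072,.084,.029),'medium':(.058,.070,.024),'small':(.044,.056,.019),'tiny':(.030,.042,.014)}
def canister(k,guess,base=0.,D=None,p=None,cl=None):
    hb,ht,r=H[k]; d=np.hypot(cl[...,0]-guess[0],cl[...,1]-guess[1])
    m=(d<r+.012)&(cl[...,2]>base+hb-.008)
    Q=cl[m]; c=Q[:,:2].mean(0) if m.sum() else None
    # rgb mask of brass, hull of projected model fitted
    return c,m.sum(),(np.median(Q[:,2]) if m.sum() else None)
def sil(n,p,k,guess,base):
    """fit xy by matching model silhouette to saturated brass mask"""
    from scipy.optimize import minimize
    i,R,t=cam(n); K=np.array([[i['fx'],0,i['cx']],[0,i['fy'],i['cy']],[0,0,1]])
    hsv=cv2.cvtColor(p,cv2.COLOR_RGB2HSV); M=((hsv[...,0]>8)&(hsv[...,0]<30)&(hsv[...,1]>100)&(hsv[...,2]>40)).astype(np.uint8)
    hb,ht,r=H[k]; a=np.linspace(0,2*np.pi,60); S=8
    def model(xy):
        P=[]
        for z,rr in((0,r),(hb,r),(ht,r*.6*.95)): P.append(np.c_[xy[0]+rr*np.cos(a),xy[1]+rr*np.sin(a),np.full(60,base+z)])
        q=cv2.projectPoints(np.vstack(P),np.array(i['rvec'],float),t,K,None)[0].reshape(-1,2)
        return q
    q=model(guess); lo=q.min(0).astype(int)-6; hi=q.max(0).astype(int)+7
    sub=M[lo[1]:hi[1],lo[0]:hi[0]]; nl,lab,st,ce=cv2.connectedComponentsWithStats(sub)
    if nl<2: return None
    sub=(lab==1+np.argmax(st[1:,4])).astype(np.float32)
    v,u=np.nonzero(sub); obs=np.array([u.mean(),v.mean()])+lo
    xy=np.array(guess,float)
    def cen(xy):
        h=cv2.convexHull(((model(xy)-lo+.5)*S).astype(np.float32)); m=cv2.moments(h); return np.array([m['m10'],m['m01']])/m['m00']/S-.5+lo
    for _ in range(6):
        J=np.array([(cen(xy+e)-cen(xy))/.005 for e in np.eye(2)*.005]).T; xy=xy+np.linalg.solve(J,obs-cen(xy))
    h=cv2.convexHull(((model(xy)-lo)*S).astype(np.float32))
    return xy,int(sub.sum()),cv2.contourArea(h)/S/S
E
python3 - <<'E'
from meas import *
G={'large':(.462,-.12),'medium':(.48,.29),'small':(.438,-.297),'tiny':(.466,.075)}
for n in('top','side'):
    p,D=snap(n); cl=cloud(n,D)
    b=cl[(abs(cl[...,0]-.55)<.03)&(abs(cl[...,1])<.15)]; print(n,'bench z',np.nanmedian(b[:,2]),np.nanstd(b[:,2]))
    for k,g in G.items():
        print(n,k,canister(k,g,cl=cl),sil(n,p,k,g,0.))
    # seats
    g=cv2.cvtColor(p,cv2.COLOR_RGB2GRAY); M=(g<45).astype(np.uint8); nl,lab,st,ce=cv2.connectedComponentsWithStats(M)
    c=[]
    for j in range(1,nl):
        if 100<st[j,4]<1500:
            w=ray(n,ce[j],.014)[:2]
            if .5<w[0]<.75 and abs(w[1])<.25: c.append(w); print(n,'seat',w,st[j,4])
E
```

```text
top bench z 9.871552729523978e-06 0.00274128241144668
top large (array([ 0.46289782, -0.12223189]), np.int64(372), np.float64(0.07353165432102082)) (array([ 0.46608721, -0.12885658]), 354, 463.726887431912)
top medium (array([0.47321674, 0.27714662]), np.int64(243), np.float64(0.05947452378377446)) (array([0.47613034, 0.28203282]), 230, 318.8681767854073)
top small (array([ 0.43396053, -0.29052722]), np.int64(170), np.float64(0.04563533088158009)) (array([ 0.43573012, -0.3003657 ]), 140, 224.94838493649672)
top tiny (array([0.4582682 , 0.08483342]), np.int64(81), np.float64(0.03127407372399394)) (array([0.46049614, 0.0853536 ]), 68, 87.32729822806323)
top seat [0.64493509 0.172699  ] 109
top seat [0.6292002  0.09507337] 381
top seat [0.6234794  0.00743015] 376
top seat [ 0.61774189 -0.0805713 ] 382
top seat [ 0.61201283 -0.16807707] 382
side bench z 0.0001165654692052954 0.00202719777705639
side large (array([ 0.46327072, -0.13440346]), np.int64(556), np.float64(0.07293496772738978)) (array([ 0.46544  , -0.1239849]), 1119, 1227.0521489955327)
side medium (array([0.47483018, 0.27043173]), np.int64(151), np.float64(0.059261038649631975)) (array([0.47590502, 0.27897238]), 380, 457.23472187072275)
side small (array([ 0.43504976, -0.30122949]), np.int64(409), np.float64(0.044851780218772605)) (array([ 0.4364702 , -0.29410304]), 621, 702.8945293462173)
side tiny (array([0.45988991, 0.07860298]), np.int64(106), np.float64(0.030821156422998097)) (array([0.46071124, 0.08574527]), 153, 197.17284488834537)
side seat [0.65264407 0.22193333] 148
side seat [0.63025419 0.0937667 ] 297
side seat [0.62449249 0.00575566] 366
side seat [ 0.61882136 -0.0822108 ] 465
side seat [ 0.61311743 -0.16994923] 606
```

```bash
cat > go.py <<'E'
import sys
from h import *
from scipy.spatial.transform import Rotation as Ro
def rot(s): q=s['tool_rot']; return Ro.from_quat([q[1],q[2],q[3],q[0]])
def to(x,y,z,az=-3.7):
    s=env.read_state(); R=rot(s).as_matrix(); d=R.T@(np.array([x,y,z])-s['tcp_pos'])*100
    a=np.degrees(np.arctan2(R[1,1],R[0,1])); tw=-((az-a+90)%180-90)
    print('dp',np.round(d,2),'twist',round(np.radians(tw),3),'| clk',round(s['clock'],2),'tcp',np.round(s['tcp_pos'],4),'az',round(a,1),'tilt',np.round(R[:2,2],4),'gap',round(s['finger_gap'],4),'q',np.round(s['joint_positions'],2))
if __name__=='__main__':
    v=list(map(float,sys.argv[1:])); 
    while v: to(*v[:3]); v=v[3:]
E
python3 go.py .45 .25 .17 .464 -.123 .17
```

```text
dp [-36.24 -28.44  -0.24] twist 1.353 | clk 1.2 tcp [0.1813 0.6242 0.1676] az 73.8 tilt [-0.0001  0.    ] gap 0.0935 q [-1.35  0.63  0.04  1.52 -0.03  1.   -0.02]
dp [-47.99 -63.87  -0.25] twist 1.353 | clk 1.2 tcp [0.1813 0.6242 0.1676] az 73.8 tilt [-0.0001  0.    ] gap 0.0935 q [-1.35  0.63  0.04  1.52 -0.03  1.   -0.02]
```

Request:
{"fn": "play_rows", "kwargs": {
  "moves": [
    {"dp": [-36.2,-28.4,0],"twist": 1.353,"grip": 0},
    {"dp": [-36.2,-28.4,0],"twist": 1.353,"grip": 0},
    {"dp": [-36.2,-28.4,0],"twist": 1.353,"grip": 0},
    {"dp": [-36.2,-28.4,0],"twist": 1.353,"grip": 0},
    {"dp": [-36.2,-28.4,0],"twist": 1.353,"grip": 0}
  ],
  "grip_force": 25
}}

```text
clock: 1.7
tcp_pos: [0.3282, 0.4196, 0.1679]
tool_rot: [-0.0, 0.496, 0.868, 0.0]
ft_force: [1.1, 0.4, 0.6]
finger_gap: 0.0939
```

```bash
python3 go.py .45 .25 .17 .464 -.123 .17
```

```text
dp [-20.8    1.89  -0.22] twist 0.597 | clk 1.7 tcp [0.3282 0.4196 0.1679] az 30.5 tilt [0.0004 0.0008] gap 0.0939 q [-1.13  0.47  0.25  1.85 -0.15  0.84 -0.27]
dp [-53.65 -15.82  -0.25] twist 0.597 | clk 1.7 tcp [0.3282 0.4196 0.1679] az 30.5 tilt [0.0004 0.0008] gap 0.0939 q [-1.13  0.47  0.25  1.85 -0.15  0.84 -0.27]
```

Request:
{"fn": "play_rows", "kwargs": {
  "moves": [
    {"dp": [-20.8,1.9,0],"twist": 0.597,"grip": 0},
    {"dp": [-20.8,1.9,0],"twist": 0.597,"grip": 0},
    {"dp": [-20.8,1.9,0],"twist": 0.597,"grip": 0},
    {"dp": [-53.6,-15.8,0],"twist": 0.597,"grip": 0},
    {"dp": [-53.6,-15.8,0],"twist": 0.597,"grip": 0}
  ]
}}

```text
clock: 2.2
tcp_pos: [0.4283, 0.1987, 0.1676]
tool_rot: [0.0, 0.729, 0.685, 0.0]
ft_force: [1.2, 0.3, -0.1]
finger_gap: 0.094
```

```bash
python3 go.py .464 -.123 .13
```

```text
dp [-31.88   5.57   3.78] twist 0.002 | clk 2.2 tcp [0.4283 0.1987 0.1676] az -3.6 tilt [ 0.0011 -0.0003] gap 0.094 q [-0.81  0.41  0.44  2.01 -0.24  0.78 -0.29]
```

Request:
{"fn": "play_rows", "kwargs": {
  "moves": [
    {"dp": [-31.9,5.6,0],"twist": 0.0,"grip": 0},
    {"dp": [-31.9,5.6,0],"twist": 0.0,"grip": 0},
    {"dp": [-31.9,5.6,0],"twist": 0.0,"grip": 0},
    {"dp": [-31.9,5.6,0],"twist": 0.0,"grip": 0},
    {"dp": [-31.9,5.6,0],"twist": 0.0,"grip": 0}
  ]
}}

```text
clock: 2.7
tcp_pos: [0.4563, -0.0496, 0.1679]
tool_rot: [0.0, 0.728, 0.686, 0.0]
ft_force: [1.5, 0.9, -0.4]
finger_gap: 0.094
```

Request:
{"fn": "play_rows", "kwargs": {
  "moves": [
    {"dp": [-7,1.2,0],"twist": 0.0,"grip": 0},
    {"dp": [-7,1.2,0],"twist": 0.0,"grip": 0},
    {"dp": [-7,1.2,0],"twist": 0.0,"grip": 0}
  ]
}}

```text
clock: 3.0
tcp_pos: [0.4641, -0.1226, 0.168]
tool_rot: [0.001, 0.73, 0.683, -0.0]
ft_force: [-0.1, 0.8, 0.3]
finger_gap: 0.094
```

```bash
python3 go.py .464 -.123 .13 .464 -.123 .022
```

```text
dp [-0.03 -0.01  3.8 ] twist -0.001 | clk 3.0 tcp [ 0.4641 -0.1226  0.168 ] az -3.8 tilt [ 0.0013 -0.002 ] gap 0.094 q [-0.13  0.42  0.46  1.99 -0.26  0.79  0.41]
dp [-1.00e-02 -3.00e-02  1.46e+01] twist -0.001 | clk 3.0 tcp [ 0.4641 -0.1226  0.168 ] az -3.8 tilt [ 0.0013 -0.002 ] gap 0.094 q [-0.13  0.42  0.46  1.99 -0.26  0.79  0.41]
```

Request:
{"fn": "play_rows", "kwargs": {
  "moves": [
    {"dp": [0,0,4],"twist": 0,"grip": 0},
    {"dp": [0,0,8],"twist": 0,"grip": 0},
    {"dp": [0,0,12],"twist": 0,"grip": 0},
    {"dp": [0,0,14.5],"twist": 0,"grip": 0},
    {"dp": [0,0,14.5],"twist": 0,"grip": 0}
  ]
}}

```text
clock: 3.5
tcp_pos: [0.4614, -0.116, 0.02]
tool_rot: [-0.003, 0.727, 0.687, -0.001]
ft_force: [-0.6, 0.8, 0.1]
finger_gap: 0.094
```

Request:
{"fn": "play_rows", "kwargs": {
  "moves": [
    {"dp": [0,0,0],"twist": 0,"grip": 1},
    {"dp": [0,0,0],"twist": 0,"grip": 1},
    {"dp": [0,0,0],"twist": 0,"grip": 1},
    {"dp": [0,0,0],"twist": 0,"grip": 1},
    {"dp": [0,0,0],"twist": 0,"grip": 1}
  ],
  "grip_force": 25
}}

```text
clock: 4.0
tcp_pos: [0.4643, -0.1183, 0.0233]
tool_rot: [0.0, 0.728, 0.686, 0.0]
ft_force: [-2.2, 0.4, 3.4]
finger_gap: 0.0573
```

```bash
python3 - <<'E'
from meas import *
p,D=snap('side','g1.png'); cv2.imwrite('pics/g1.png',cv2.resize(p[150:400,200:480,::-1],None,fx=2,fy=2)); cl=cloud('side',D)
print(sil('side',p,'large',(.464,-.123),0))
E
python3 go.py .464 -.123 .13
```

```text
(array([ 0.46562361, -0.12353945]), 1133, 1226.0029332010563)
dp [-4.700e-01  1.000e-02 -1.068e+01] twist 0.006 | clk 4.05 tcp [ 0.4642 -0.1183  0.0232] az -3.4 tilt [0.001 0.   ] gap 0.0568 q [-0.    0.65  0.29  2.12 -0.43  0.43  0.56]
```

View pics/g1.png

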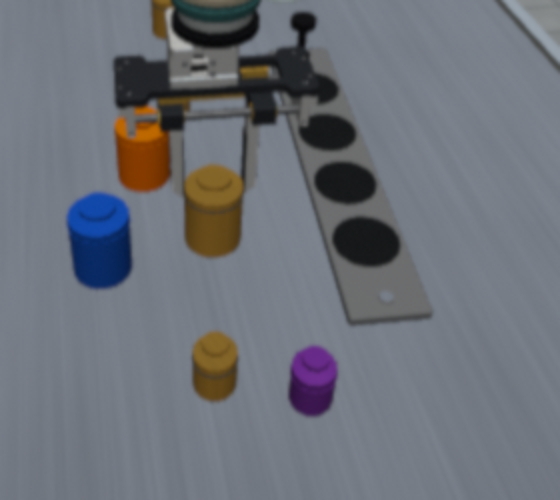

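The picture shows the large canister at (213,208) held between the fingers, with the gripper about 5 mm too far in +y. I'll regrasp it centred.

Request:
{"fn": "play_rows", "kwargs": {
  "moves": [
    {"dp": [0,0,0],"twist": 0,"grip": 0.2},
    {"dp": [0,0,0],"twist": 0,"grip": 0.2},
    {"dp": [-0.5,0,0],"twist": 0,"grip": 0.2},
    {"dp": [-0.5,0,0],"twist": 0,"grip": 0.2},
    {"dp": [-0.5,0,0],"twist": 0,"grip": 0.2}
  ]
}}

```text
clock: 4.55
tcp_pos: [0.4635, -0.1237, 0.0225]
tool_rot: [-0.0, 0.728, 0.686, -0.0]
ft_force: [0.5, -0.3, -0.1]
finger_gap: 0.0749
```

Request:
{"fn": "play_rows", "kwargs": {
  "moves": [
    {"dp": [0,0,0],"twist": 0,"grip": 0.2},
    {"dp": [0,0,0],"twist": 0,"grip": 1},
    {"dp": [0,0,0],"twist": 0,"grip": 1},
    {"dp": [0,0,0],"twist": 0,"grip": 1},
    {"dp": [0,0,0],"twist": 0,"grip": 1}
  ]
}}

```text
clock: 5.05
tcp_pos: [0.4637, -0.1233, 0.0226]
tool_rot: [0.0, 0.728, 0.686, 0.0]
ft_force: [0.6, 0.8, -1.1]
finger_gap: 0.0572
```

Request:
{"fn": "play_rows", "kwargs": {
  "moves": [
    {"dp": [0,0,-3],"twist": 0,"grip": 1},
    {"dp": [0,0,-7],"twist": 0,"grip": 1},
    {"dp": [0,0,-11],"twist": 0,"grip": 1},
    {"dp": [0,0,-13],"twist": 0,"grip": 1},
    {"dp": [0,0,-13],"twist": 0,"grip": 1}
  ]
}}

```text
clock: 5.55
tcp_pos: [0.4653, -0.1237, 0.1546]
tool_rot: [0.002, 0.728, 0.686, 0.002]
ft_force: [0.4, -0.7, -4.9]
finger_gap: 0.0567
```

```bash
python3 - <<'E'
from meas import *
s=env.read_state(); b=s['tcp_pos'][2]-.0235
p,D=snap('side')
print(sil('side',p,'large',s['tcp_pos'][:2],b),s['ft_force'],s['finger_gap'])
E
python3 go.py .6297 .0944 .15
```

```text
(array([ 0.46409655, -0.12224176]), 1547, 1526.2940638633204) [ 0.35112375 -0.74386985 -4.91459836] 0.05669599169945008
dp [22.68 15.28  0.31] twist 0.006 | clk 5.6 tcp [ 0.4639 -0.1231  0.1529] az -3.4 tilt [0.0015 0.0001] gap 0.0571 q [-0.13  0.44  0.46  2.01 -0.28  0.75  0.45]
```

Request:
{"fn": "play_rows", "kwargs": {
  "moves": [
    {"dp": [22.7,15.3,0],"twist": 0.006,"grip": 1},
    {"dp": [22.7,15.3,0],"twist": 0.006,"grip": 1},
    {"dp": [22.7,15.3,0],"twist": 0.006,"grip": 1},
    {"dp": [22.7,15.3,0],"twist": 0.006,"grip": 1},
    {"dp": [22.7,15.3,0],"twist": 0.006,"grip": 1}
  ]
}}

```text
clock: 6.1
tcp_pos: [0.6143, 0.0772, 0.1494]
tool_rot: [-0.002, 0.73, 0.684, -0.002]
ft_force: [1.1, -1.4, -3.6]
finger_gap: 0.0568
```

```bash
python3 go.py .6297 .0944 .15
```

```text
dp [ 1.82  1.43 -0.07] twist -0.0 | clk 6.1 tcp [0.6143 0.0772 0.1494] az -3.7 tilt [-0.005  -0.0004] gap 0.0568 q [-0.44  0.64  0.45  1.63 -0.32  0.95  0.06]
```

Request:
{"fn": "play_rows", "kwargs": {
  "moves": [
    {"dp": [1.9,1.3,0],"twist": 0,"grip": 1},
    {"dp": [1.9,1.3,0],"twist": 0,"grip": 1},
    {"dp": [1.9,1.3,0],"twist": 0,"grip": 1},
    {"dp": [1.9,1.3,0],"twist": 0,"grip": 1}
  ]
}}

```text
clock: 6.5
tcp_pos: [0.6277, 0.0914, 0.1509]
tool_rot: [-0.001, 0.731, 0.683, -0.002]
ft_force: [-0.5, -0.7, -3.7]
finger_gap: 0.0574
```

```bash
python3 go.py .6297 .0944 .0366;  python3 - <<'E'
from meas import *
s=env.read_state(); b=s['tcp_pos'][2]-.0226
p,D=snap('side')
print(sil('side',p,'large',s['tcp_pos'][:2],b))
E
```

```text
dp [ 0.33  0.21 11.43] twist -0.003 | clk 6.5 tcp [0.6277 0.0914 0.1509] az -3.9 tilt [-0.0036 -0.0015] gap 0.0574 q [-0.45  0.66  0.45  1.59 -0.33  0.97  0.03]
(array([0.62938566, 0.08872909]), 920, 1001.2337314285387)
```

Request:
{"fn": "play_rows", "kwargs": {
  "moves": [
    {"dp": [0.3,0.2,3],"twist": 0,"grip": 1},
    {"dp": [0.3,0.2,6],"twist": 0,"grip": 1},
    {"dp": [0.3,0.2,9],"twist": 0,"grip": 1},
    {"dp": [0.3,0.2,10.5],"twist": 0,"grip": 1},
    {"dp": [0.3,0.2,10.5],"twist": 0,"grip": 1}
  ]
}}

```text
clock: 7.05
tcp_pos: [0.6295, 0.0952, 0.0456]
tool_rot: [-0.001, 0.73, 0.683, -0.002]
ft_force: [0.3, 0.3, -4.0]
finger_gap: 0.0567
```

```bash
python3 go.py .6297 .0944 .0366;  python3 - <<'E'
from meas import *
s=env.read_state(); b=s['tcp_pos'][2]-.0226
p,D=snap('side','pl1.png'); cv2.imwrite('pics/pl1.png',cv2.resize(p[100:330,220:460,::-1],None,fx=2.5,fy=2.5))
print(sil('side',p,'large',s['tcp_pos'][:2],b))
E
python3 go.py .6297 .0944 .0366
```

```text
dp [-0.08  0.03  0.9 ] twist -0.002 | clk 7.05 tcp [0.6295 0.0952 0.0456] az -3.8 tilt [-0.0047 -0.0008] gap 0.0567 q [-0.42  0.79  0.38  1.66 -0.39  0.77  0.08]
(array([0.63070108, 0.09142511]), 841, 858.736765597881)
dp [-0.11 -0.14  1.07] twist -0.002 | clk 7.1 tcp [0.6312 0.0954 0.0473] az -3.8 tilt [-0.0014 -0.0004] gap 0.057 q [-0.42  0.79  0.39  1.66 -0.39  0.77  0.08]
```

View pics/pl1.png

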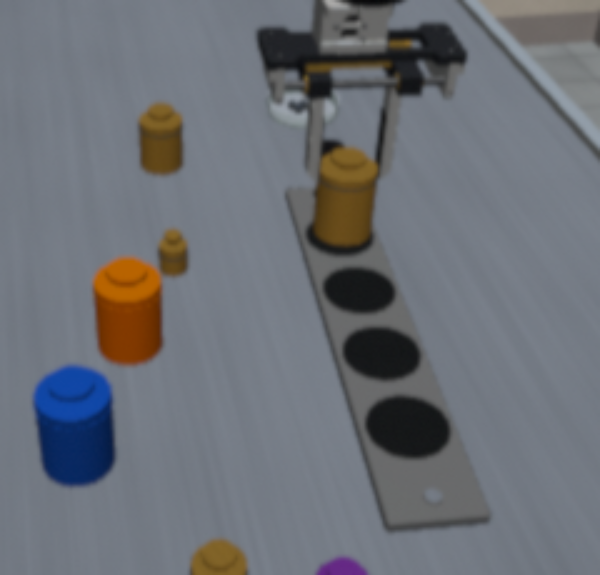

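The picture shows the large canister at (345,200) about 1 cm above seat4, in front of the knob. I'll lower it.

Request:
{"fn": "play_rows", "kwargs": {
  "moves": [
    {"dp": [-0.1,-0.1,0.4],"twist": 0,"grip": 1},
    {"dp": [-0.1,-0.1,0.8],"twist": 0,"grip": 1},
    {"dp": [-0.1,-0.1,1.0],"twist": 0,"grip": 1},
    {"dp": [-0.1,-0.1,1.0],"twist": 0,"grip": 1},
    {"dp": [-0.1,-0.1,1.0],"twist": 0,"grip": 1}
  ]
}}

```text
clock: 7.6
tcp_pos: [0.6309, 0.0955, 0.0379]
tool_rot: [0.0, 0.73, 0.684, 0.0]
ft_force: [0.5, 0.5, -4.1]
finger_gap: 0.057
```

```bash
python3 go.py .6297 .0944 .0366;  python3 - <<'E'
from meas import *
print(env.read_state()['ft_force'])
p,D=snap('side')
print(sil('side',p,'large',(.6297,.0944),.014))
E
```

```text
dp [-0.12 -0.11  0.13] twist -0.0 | clk 7.6 tcp [0.6309 0.0955 0.0379] az -3.7 tilt [0.0005 0.0001] gap 0.057 q [-0.42  0.8   0.38  1.67 -0.4   0.75  0.09]
[ 0.50584524  0.51143773 -4.08222142]
(array([0.63293992, 0.0945082 ]), 834, 844.1836699651103)
```

Request:
{"fn": "play_rows", "kwargs": {
  "moves": [
    {"dp": [-0.12,-0.12,0],"twist": 0,"grip": 1},
    {"dp": [-0.12,-0.12,0.1],"twist": 0,"grip": 1},
    {"dp": [-0.12,-0.12,0.15],"twist": 0,"grip": 1},
    {"dp": [-0.12,-0.12,0.2],"twist": 0,"grip": 1},
    {"dp": [-0.12,-0.12,0.2],"twist": 0,"grip": 1}
  ]
}}

```text
clock: 8.15
tcp_pos: [0.6294, 0.093, 0.0371]
tool_rot: [0.0, 0.73, 0.684, -0.0]
ft_force: [-3.5, -2.0, 6.9]
finger_gap: 0.0573
```

Contact is confirmed. I'll release and lift.

Request:
{"fn": "play_rows", "kwargs": {
  "moves": [
    {"dp": [0,0,0],"twist": 0,"grip": 0.15},
    {"dp": [0,0,0],"twist": 0,"grip": 0.15},
    {"dp": [0,0,0],"twist": 0,"grip": 0.15},
    {"dp": [0,0,0],"twist": 0,"grip": 0.15}
  ]
}}

```text
clock: 8.55
tcp_pos: [0.6295, 0.0946, 0.0355]
tool_rot: [0.0, 0.73, 0.684, 0.0]
ft_force: [-0.9, -0.0, 0.4]
finger_gap: 0.0793
```

Request:
{"fn": "play_rows", "kwargs": {
  "moves": [
    {"dp": [0,0,-3],"twist": 0,"grip": 0.1},
    {"dp": [0,0,-7],"twist": 0,"grip": 0.1},
    {"dp": [0,0,-11],"twist": 0,"grip": 0.1},
    {"dp": [0,0,-13],"twist": 0,"grip": 0.1},
    {"dp": [0,0,-13],"twist": 0,"grip": 0.1}
  ]
}}

```text
clock: 9.05
tcp_pos: [0.632, 0.0944, 0.169]
tool_rot: [0.002, 0.73, 0.684, 0.003]
ft_force: [-0.2, 0.4, -0.5]
finger_gap: 0.0851
```

```bash
python3 go.py .474 .279 .16;  python3 - <<'E'
from meas import *
p,D=snap('side')
print(sil('side',p,'large',(.6297,.0944),.014), canister('large',(.63,.094),.014,cl=cloud('side',D)))
E
```

```text
dp [ 17.39 -16.97   0.82] twist -0.0 | clk 9.05 tcp [0.632  0.0944 0.169 ] az -3.7 tilt [0.0067 0.0012] gap 0.0851 q [-0.46  0.65  0.46  1.57 -0.32  1.    0.03]
(array([0.63061239, 0.09023949]), 807, 849.8704465340902) (array([0.62278082, 0.07079122]), np.int64(2943), np.float64(0.3981596948548984))
```

Request:
{"fn": "play_rows", "kwargs": {
  "moves": [
    {"dp": [17.4,-17,0.8],"twist": 0,"grip": 0.1},
    {"dp": [17.4,-17,0.8],"twist": 0,"grip": 0.1},
    {"dp": [17.4,-17,0.8],"twist": 0,"grip": 0.1},
    {"dp": [17.4,-17,0.8],"twist": 0,"grip": 0.1},
    {"dp": [17.4,-17,0.8],"twist": 0,"grip": 0.1}
  ]
}}

```text
clock: 9.6
tcp_pos: [0.4676, 0.2805, 0.1556]
tool_rot: [-0.001, 0.729, 0.684, -0.002]
ft_force: [-0.2, 0.3, -0.0]
finger_gap: 0.0844
```

Request:
{"fn": "play_rows", "kwargs": {
  "moves": [
    {"dp": [0,0,0],"twist": 0,"grip": 0.1},
    {"dp": [0,0,0],"twist": 0,"grip": 0.1},
    {"dp": [0,0,0],"twist": 0,"grip": 0.1}
  ]
}}

```text
clock: 9.9
tcp_pos: [0.4716, 0.2773, 0.1568]
tool_rot: [0.001, 0.73, 0.683, -0.001]
ft_force: [-1.1, -0.7, 0.6]
finger_gap: 0.0845
```

```bash
python3 go.py .474 .279 .06 .474 .279 .016;  python3 - <<'E'
from meas import *
p,D=snap('side','s3.png'); p2,D2=snap('top','t3.png'); cl=cloud('top',D2)
for n,q in(('side',p),('top',p2)):
  print(n,sil(n,q,'large',(.6297,.0944),.014)); 
print(canister('large',(.63,.094),.014,cl=cl))
a=cv2.resize(p[100:300,250:450,::-1],(500,500)); b=cv2.resize(p2[130:210,260:440,::-1],(720,320)); cv2.imwrite('pics/c3a.png',a); cv2.imwrite('pics/c3.png',np.hstack([cv2.resize(a,(400,400)),cv2.resize(p2[130:200,270:340,::-1],(400,400))]))
E
```

```text
dp [0.2  0.23 9.68] twist -0.002 | clk 9.9 tcp [0.4716 0.2773 0.1568] az -3.8 tilt [-0.0003 -0.0017] gap 0.0845 q [-0.9   0.53  0.48  1.83 -0.31  0.86 -0.34]
dp [ 0.21  0.24 14.08] twist -0.002 | clk 9.9 tcp [0.4716 0.2773 0.1568] az -3.8 tilt [-0.0003 -0.0017] gap 0.0845 q [-0.9   0.53  0.48  1.83 -0.31  0.86 -0.34]
side (array([0.63063535, 0.09023706]), 809, 849.8689990665785)
top (array([0.63620042, 0.09098693]), 336, 473.27959790584555)
(array([0.62635007, 0.08996029]), np.int64(366), np.float64(0.08750924395579379))
```

View pics/c3.png

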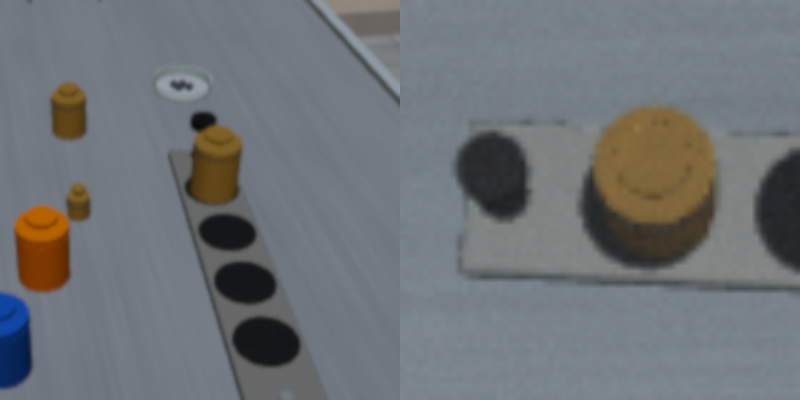

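The side view shows the large canister upright on seat4. The top view shows a dark seat crescent on its left, so it sits about 4 mm too far in -y. I'll correct that later and take the medium canister next.

Request:
{"fn": "play_rows", "kwargs": {
  "moves": [
    {"dp": [0.2,0.2,4],"twist": 0,"grip": 0.1},
    {"dp": [0.2,0.2,8],"twist": 0,"grip": 0.1},
    {"dp": [0.2,0.2,12],"twist": 0,"grip": 0.1},
    {"dp": [0.2,0.2,14],"twist": 0,"grip": 0.1},
    {"dp": [0.2,0.2,14],"twist": 0,"grip": 0.1}
  ]
}}

```text
clock: 10.5
tcp_pos: [0.4719, 0.2781, 0.0148]
tool_rot: [-0.0, 0.731, 0.683, -0.003]
ft_force: [0.3, 0.2, 0.2]
finger_gap: 0.0848
```

```bash
python3 go.py .474 .279 .016;python3 go.py .474 .279 .016;  python3 - <<'E'
from meas import *
p,D=snap('side')
print(sil('side',p,'medium',(.475,.279),0))
E
python3 go.py .474 .279 .016
```

```text
dp [ 0.1   0.21 -0.12] twist -0.003 | clk 10.5 tcp [0.4719 0.2781 0.0148] az -3.9 tilt [-0.0047 -0.0035] gap 0.0848 q [-0.81  0.74  0.35  1.93 -0.45  0.55 -0.23]
dp [ 0.1   0.21 -0.12] twist -0.003 | clk 10.5 tcp [0.4719 0.2781 0.0148] az -3.9 tilt [-0.0047 -0.0035] gap 0.0848 q [-0.81  0.74  0.35  1.93 -0.45  0.55 -0.23]
(array([0.47590502, 0.27897238]), 380, 457.23472351647774)
dp [0.01 0.08 0.06] twist -0.003 | clk 10.55 tcp [0.4732 0.279  0.0166] az -3.9 tilt [-0.0019 -0.0018] gap 0.0845 q [-0.81  0.73  0.35  1.93 -0.44  0.56 -0.23]
```

Aligned. I'll close and lift.

Request:
{"fn": "play_rows", "kwargs": {
  "moves": [
    {"dp": [0,0,0],"twist": 0,"grip": 1},
    {"dp": [0,0,0],"twist": 0,"grip": 1},
    {"dp": [0,0,0],"twist": 0,"grip": 1},
    {"dp": [0,0,0],"twist": 0,"grip": 1},
    {"dp": [0,0,0],"twist": 0,"grip": 1}
  ]
}}

```text
clock: 11.05
tcp_pos: [0.4736, 0.2812, 0.0181]
tool_rot: [0.0, 0.73, 0.684, 0.001]
ft_force: [1.8, 0.1, 2.0]
finger_gap: 0.0481
```

```bash
python3 go.py .6240 .0066 .155; python3 - <<'E'
from meas import *
p,D=snap('side')
print(sil('side',p,'medium',(.475,.279),0))
E
```

```text
dp [-26.41  16.8  -13.69] twist -0.0 | clk 11.05 tcp [0.4736 0.2812 0.0181] az -3.7 tilt [0.0011 0.0007] gap 0.0481 q [-0.81  0.73  0.35  1.93 -0.44  0.55 -0.23]
(array([0.47576122, 0.28003952]), 392, 456.65186490162546)
```

Request:
{"fn": "play_rows", "kwargs": {
  "moves": [
    {"dp": [0,0,-3],"twist": 0,"grip": 1},
    {"dp": [0,0,-7],"twist": 0,"grip": 1},
    {"dp": [0,0,-11],"twist": 0,"grip": 1},
    {"dp": [0,0,-14],"twist": 0,"grip": 1},
    {"dp": [0,0,-14],"twist": 0,"grip": 1}
  ]
}}

```text
clock: 11.6
tcp_pos: [0.4757, 0.282, 0.1612]
tool_rot: [0.001, 0.73, 0.684, 0.004]
ft_force: [0.4, -0.1, -2.4]
finger_gap: 0.0459
```

```bash
python3 go.py .6240 .0066 .155
```

```text
dp [-26.53  16.58   0.6 ] twist -0.0 | clk 11.6 tcp [0.4757 0.282  0.1612] az -3.7 tilt [0.0062 0.0041] gap 0.0459 q [-0.91  0.53  0.49  1.82 -0.32  0.86 -0.33]
```

Request:
{"fn": "play_rows", "kwargs": {
  "moves": [
    {"dp": [-26.5,16.6,0],"twist": 0,"grip": 1},
    {"dp": [-26.5,16.6,0],"twist": 0,"grip": 1},
    {"dp": [-26.5,16.6,0],"twist": 0,"grip": 1},
    {"dp": [-26.5,16.6,0],"twist": 0,"grip": 1},
    {"dp": [-26.5,16.6,0],"twist": 0,"grip": 1}
  ]
}}

```text
clock: 12.1
tcp_pos: [0.5911, 0.0592, 0.1556]
tool_rot: [-0.001, 0.73, 0.684, -0.001]
ft_force: [1.7, 0.1, -2.4]
finger_gap: 0.0457
```

Request:
{"fn": "play_rows", "kwargs": {
  "moves": [
    {"dp": [-5.3,3.3,0],"twist": 0,"grip": 1},
    {"dp": [-5.3,3.3,0],"twist": 0,"grip": 1},
    {"dp": [-5.3,3.3,0],"twist": 0,"grip": 1},
    {"dp": [-5.3,3.3,0],"twist": 0,"grip": 1}
  ]
}}

```text
clock: 12.5
tcp_pos: [0.6197, 0.0076, 0.1559]
tool_rot: [-0.002, 0.729, 0.684, -0.001]
ft_force: [0.5, 0.8, -2.5]
finger_gap: 0.0456
```

```bash
python3 - <<'E'
from meas import *
s=env.read_state(); b=s['tcp_pos'][2]-.0175
p,D=snap('side')
print(sil('side',p,'medium',s['tcp_pos'][:2],b))
E
python3 go.py .6240 .0066 .0325
```

```text
(array([ 0.6092742 , -0.01075562]), 964, 813.0469018226124)
dp [-0.19  0.47 12.37] twist 0.002 | clk 12.55 tcp [0.6198 0.0086 0.1562] az -3.6 tilt [-0.003  0.002] gap 0.0457 q [-0.33  0.64  0.45  1.62 -0.33  0.96  0.17]
```

Request:
{"fn": "play_rows", "kwargs": {
  "moves": [
    {"dp": [0,0.4,4],"twist": 0,"grip": 1},
    {"dp": [0,0.4,8],"twist": 0,"grip": 1},
    {"dp": [0,0.4,11],"twist": 0,"grip": 1},
    {"dp": [0,0.4,11.8],"twist": 0,"grip": 1},
    {"dp": [0,0.4,11.8],"twist": 0,"grip": 1}
  ]
}}

```text
clock: 13.05
tcp_pos: [0.624, 0.0075, 0.0386]
tool_rot: [-0.001, 0.729, 0.685, -0.001]
ft_force: [-1.3, -1.3, -2.0]
finger_gap: 0.0459
```

```bash
python3 - <<'E'
from meas import *
p,D=snap('side','pl2.png'); cv2.imwrite('pics/pl2.png',cv2.resize(p[130:310,290:440,::-1],None,fx=4,fy=3.3333*1.0))
s=env.read_state(); b=s['tcp_pos'][2]-.0175; print(b)
print(sil('side',p,'medium',(.624,.0066),b))
E
python3 go.py .6240 .0066 .0315
```

```text
0.022602623937761357
(array([0.62265754, 0.01721505]), 872, 649.4419251318891)
dp [-0.04 -0.15  0.86] twist 0.001 | clk 13.1 tcp [0.6255 0.0069 0.0401] az -3.6 tilt [0.0003 0.0004] gap 0.0456 q [-0.28  0.78  0.38  1.71 -0.4   0.73  0.24]
```

View pics/pl2.png

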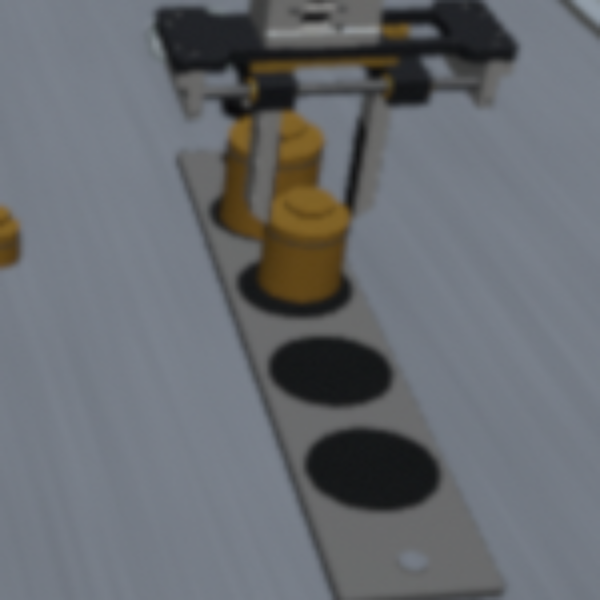

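The picture shows the medium canister at (305,245) just above seat3, with the large one behind it. I'll gate the silhouette by depth so the two don't merge.

```bash
python3 - <<'E'
s=open('meas.py').read()
s=s.replace("def sil(n,p,k,guess,base):","def sil(n,p,k,guess,base,D=None):")
s=s.replace("    hb,ht,r=H[k]; a=np","    if D is not None:\n        cl=cloud(n,D); M&=(np.hypot(cl[...,0]-guess[0],cl[...,1]-guess[1])<H[k][2]+.015).astype(np.uint8)\n    hb,ht,r=H[k]; a=np")
open('meas.py','w').write(s)
E
python3 - <<'E'
from meas import *
p,D=snap('side'); s=env.read_state(); b=s['tcp_pos'][2]-.0175
for g in((.624,.0066),(.622,.003)): print(sil('side',p,'medium',g,b,D))
print(sil('side',p,'medium',g,.014,D))
E
python3 go.py .6240 .0066 .0315
```

```text
(array([ 6.25750224e-01, -2.47233469e-04]), 635, 668.0501170856037)
(array([ 6.25750224e-01, -2.47233466e-04]), 635, 668.0501179333535)
(array([0.63037283, 0.01179459]), 635, 646.166001879038)
dp [ 0.01 -0.25  0.95] twist 0.001 | clk 13.15 tcp [0.6264 0.0063 0.041 ] az -3.7 tilt [0.0023 0.0002] gap 0.0457 q [-0.28  0.78  0.38  1.71 -0.4   0.73  0.24]
```

Request:
{"fn": "play_rows", "kwargs": {
  "moves": [
    {"dp": [0.3,-0.2,0.4],"twist": 0,"grip": 1},
    {"dp": [0.3,-0.2,0.8],"twist": 0,"grip": 1},
    {"dp": [0.3,-0.2,0.8],"twist": 0,"grip": 1},
    {"dp": [0.3,-0.2,0.8],"twist": 0,"grip": 1}
  ]
}}

```text
clock: 13.55
tcp_pos: [0.6243, 0.0093, 0.0324]
tool_rot: [0.0, 0.73, 0.684, 0.001]
ft_force: [0.6, 1.7, 3.0]
finger_gap: 0.0458
```

```bash
python3 - <<'E'
from meas import *
p,D=snap('side'); s=env.read_state(); b=s['tcp_pos'][2]-.0175
print(b,s['ft_force'],sil('side',p,'medium',(.624,.006),b,D),sil('side',p,'medium',(.624,.006),.014,D))
E
python3 go.py .6240 .0066 .0315
```

```text
0.014920181800301802 [0.08545771 3.13735478 3.87139919] (array([0.62516323, 0.00365918]), 626, 655.8214093766517) (array([0.62560391, 0.00481587]), 626, 653.7221719427348)
dp [-0.26 -0.02  0.09] twist -0.0 | clk 13.6 tcp [0.6243 0.0092 0.0324] az -3.7 tilt [0.0016 0.0009] gap 0.0457 q [-0.28  0.79  0.38  1.71 -0.41  0.71  0.24]
```

Request:
{"fn": "play_rows", "kwargs": {
  "moves": [
    {"dp": [0,0,0],"twist": 0,"grip": 0.25},
    {"dp": [0,0,0],"twist": 0,"grip": 0.25},
    {"dp": [0,0,0],"twist": 0,"grip": 0.25},
    {"dp": [0,0,0],"twist": 0,"grip": 0.25}
  ]
}}

```text
clock: 14.0
tcp_pos: [0.6233, 0.0082, 0.0314]
tool_rot: [0.0, 0.73, 0.684, -0.0]
ft_force: [-0.2, -0.5, -0.7]
finger_gap: 0.0696
```

Request:
{"fn": "play_rows", "kwargs": {
  "moves": [
    {"dp": [0,0,-3],"twist": 0,"grip": 0.25},
    {"dp": [0,0,-7],"twist": 0,"grip": 0.25},
    {"dp": [0,0,-11],"twist": 0,"grip": 0.25},
    {"dp": [0,0,-13],"twist": 0,"grip": 0.25},
    {"dp": [0,0,-13],"twist": 0,"grip": 0.25}
  ]
}}

```text
clock: 14.5
tcp_pos: [0.6259, 0.0081, 0.1649]
tool_rot: [0.002, 0.73, 0.684, 0.002]
ft_force: [0.5, 0.1, 0.5]
finger_gap: 0.0703
```

```bash
python3 go.py .435 -.2935 .16;  python3 - <<'E'
from meas import *
p,D=snap('side')
print(sil('side',p,'medium',(.624,.0066),.014,D),sil('side',p,'small',(.436,-.294),0,D))
E
```

```text
dp [-31.34 -17.08   0.37] twist -0.001 | clk 14.5 tcp [0.6259 0.0081 0.1649] az -3.7 tilt [0.0064 0.    ] gap 0.0703 q [-0.33  0.63  0.46  1.61 -0.33  0.97  0.17]
(array([0.62545049, 0.00502475]), 631, 653.5232322644747) (array([ 0.43650681, -0.29406835]), 619, 702.8327842138481)
```

Request:
{"fn": "play_rows", "kwargs": {
  "moves": [
    {"dp": [-31.3,-17.1,0.3],"twist": 0,"grip": 0.35},
    {"dp": [-31.3,-17.1,0.3],"twist": 0,"grip": 0.35},
    {"dp": [-31.3,-17.1,0.3],"twist": 0,"grip": 0.35},
    {"dp": [-31.3,-17.1,0.3],"twist": 0,"grip": 0.35},
    {"dp": [-31.3,-17.1,0.3],"twist": 0,"grip": 0.35}
  ]
}}

```text
clock: 15.05
tcp_pos: [0.4871, -0.2034, 0.1578]
tool_rot: [-0.001, 0.73, 0.684, -0.001]
ft_force: [0.8, -0.9, 1.1]
finger_gap: 0.0615
```

```bash
python3 go.py .435 -.2935 .16
```

```text
dp [-9.33 -4.62 -0.22] twist -0.0 | clk 15.05 tcp [ 0.4871 -0.2034  0.1578] az -3.7 tilt [-0.003   0.0008] gap 0.0615 q [ 0.03  0.51  0.47  1.87 -0.3   0.83  0.58]
```

Request:
{"fn": "play_rows", "kwargs": {
  "moves": [
    {"dp": [-9.3,-4.8,0],"twist": 0,"grip": 0.35},
    {"dp": [-9.3,-4.8,0],"twist": 0,"grip": 0.35},
    {"dp": [-9.3,-4.8,0],"twist": 0,"grip": 0.35},
    {"dp": [-9.3,-4.8,0],"twist": 0,"grip": 0.35},
    {"dp": [-9.3,-4.8,0],"twist": 0,"grip": 0.35}
  ]
}}

```text
clock: 15.55
tcp_pos: [0.436, -0.2903, 0.1583]
tool_rot: [-0.001, 0.729, 0.684, 0.0]
ft_force: [-0.6, 0.2, -0.3]
finger_gap: 0.0616
```

```bash
python3 go.py .435 -.2935 .008
```

```text
dp [-0.35 -0.06 15.03] twist 0.001 | clk 15.55 tcp [ 0.436  -0.2903  0.1583] az -3.6 tilt [-0.0015  0.002 ] gap 0.0616 q [ 0.22  0.5   0.46  1.88 -0.29  0.83  0.77]
```

Request:
{"fn": "play_rows", "kwargs": {
  "moves": [
    {"dp": [-0.35,0,4],"twist": 0,"grip": 0.35},
    {"dp": [-0.35,0,8],"twist": 0,"grip": 0.35},
    {"dp": [-0.35,0,12],"twist": 0,"grip": 0.35},
    {"dp": [-0.35,0,14.6],"twist": 0,"grip": 0.35},
    {"dp": [-0.35,0,14.6],"twist": 0,"grip": 0.35}
  ]
}}

```text
clock: 16.05
tcp_pos: [0.4342, -0.2915, 0.0099]
tool_rot: [-0.004, 0.728, 0.685, -0.0]
ft_force: [-0.0, 1.0, 0.7]
finger_gap: 0.0611
```

Request:
{"fn": "play_rows", "kwargs": {
  "moves": [
    {"dp": [0,0,0],"twist": 0,"grip": 0.35},
    {"dp": [0,0,0],"twist": 0,"grip": 0.35}
  ]
}}

```text
clock: 16.25
tcp_pos: [0.4369, -0.2957, 0.0147]
tool_rot: [0.001, 0.729, 0.684, 0.0]
ft_force: [0.2, 0.8, 0.3]
finger_gap: 0.0609
```

```bash
python3 go.py .435 -.2935 .008
```

```text
dp [ 0.2  -0.21  0.67] twist 0.001 | clk 16.25 tcp [ 0.4369 -0.2957  0.0147] az -3.6 tilt [ 0.002  -0.0011] gap 0.0609 q [ 0.33  0.71  0.32  2.   -0.44  0.5   0.9 ]
```

Request:
{"fn": "play_rows", "kwargs": {
  "moves": [
    {"dp": [0.2,-0.2,0.6],"twist": 0,"grip": 0.35},
    {"dp": [0.2,-0.2,0.6],"twist": 0,"grip": 0.35},
    {"dp": [0.2,-0.2,0.6],"twist": 0,"grip": 1},
    {"dp": [0.2,-0.2,0.6],"twist": 0,"grip": 1},
    {"dp": [0.2,-0.2,0.6],"twist": 0,"grip": 1}
  ]
}}

```text
clock: 16.75
tcp_pos: [0.4337, -0.2938, 0.0077]
tool_rot: [0.0, 0.73, 0.684, 0.0]
ft_force: [0.1, 0.2, -0.0]
finger_gap: 0.0407
```

```bash
python3 go.py .6183 -.0814 .16;  python3 - <<'E'
from meas import *
p,D=snap('side')
print(sil('side',p,'small',(.436,-.294),0,D))
E
```

```text
dp [ 22.39  17.04 -15.23] twist -0.001 | clk 16.75 tcp [ 0.4337 -0.2938  0.0077] az -3.7 tilt [ 0.0004 -0.0003] gap 0.0407 q [ 0.34  0.72  0.31  2.01 -0.45  0.48  0.91]
(array([ 0.43657934, -0.29410836]), 623, 702.866212630038)
```

Not quite shut yet, so I'll give it a few more rows and then lift.

Request:
{"fn": "play_rows", "kwargs": {
  "moves": [
    {"dp": [0,0,0],"twist": 0,"grip": 1},
    {"dp": [0,0,0],"twist": 0,"grip": 1},
    {"dp": [0,0,0],"twist": 0,"grip": 1}
  ]
}}

```text
clock: 17.1
tcp_pos: [0.434, -0.2937, 0.0075]
tool_rot: [0.0, 0.73, 0.684, 0.0]
ft_force: [0.3, -1.5, -0.6]
finger_gap: 0.0208
```

Request:
{"fn": "play_rows", "kwargs": {
  "moves": [
    {"dp": [0,0,-3],"twist": 0,"grip": 1},
    {"dp": [0,0,-7],"twist": 0,"grip": 1},
    {"dp": [0,0,-11],"twist": 0,"grip": 1},
    {"dp": [0,0,-14.5],"twist": 0,"grip": 1},
    {"dp": [0,0,-14.5],"twist": 0,"grip": 1}
  ]
}}

```text
clock: 17.6
tcp_pos: [0.436, -0.2957, 0.1564]
tool_rot: [0.004, 0.73, 0.684, 0.001]
ft_force: [0.2, -0.8, -1.7]
finger_gap: 0.0209
```

```bash
python3 go.py .6183 -.0804 .16
```

```text
dp [22.66 16.8  -0.32] twist -0.001 | clk 17.6 tcp [ 0.436  -0.2957  0.1564] az -3.7 tilt [ 0.0069 -0.0042] gap 0.0209 q [ 0.22  0.5   0.47  1.89 -0.31  0.81  0.79]
```

The gap is 21 mm, which doesn't match a 38 mm body, so I'll look.

```bash
python3 - <<'E'
from h import *
p,D=snap('side'); cv2.imwrite('pics/q.png',cv2.resize(p[160:400,200:440,::-1],None,fx=2.4,fy=2.4))
E
```

```text
(no output)
```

View pics/q.png

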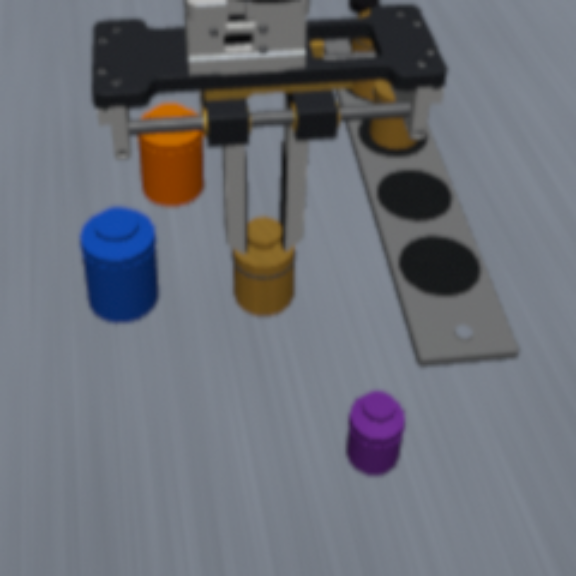

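```bash
python3 - <<'E'
from meas import *
p,D=snap('side'); cl=cloud('side',D); s=env.read_state(); t=s['tcp_pos']; print(t,env.tcp_to_grasp)
g=cv2.cvtColor(p,cv2.COLOR_RGB2HSV)
near=(np.hypot(cl[...,0]-t[0],cl[...,1]-t[1])<.07)&(cl[...,2]>.05)
br=near&(g[...,0]>8)&(g[...,0]<30)&(g[...,1]>110)
for nme,m in(('brass',br),('grey',near&~br&(g[...,1]<90))):
    Q=cl[m]; print(nme,len(Q),'z',np.percentile(Q[:,2],[1,5,50,95,99]).round(3),'x',np.percentile(Q[:,0],[2,98]).round(3),'y',np.percentile(Q[:,1],[2,50,98]).round(3))
Q=cl[near&~br]; 
for z in np.arange(.1,.26,.01):
    k=Q[abs(Q[:,2]-z)<.005]; b=cl[br]; kb=b[abs(b[:,2]-z)<.005]
    if len(k): print(round(z,3),len(k),k[:,0].min().round(3),k[:,0].max().round(3),np.median(k[:,1]).round(3),len(kb),kb[:,:2].min(0).round(3) if len(kb) else '',kb[:,:2].max(0).round(3) if len(kb) else '')
E
```

```text
[ 0.43356153 -0.29316705  0.15248759] 0.0188
brass 1128 z [0.152 0.156 0.192 0.323 0.325] x [0.387 0.488] y [-0.324 -0.312 -0.282]
grey 15970 z [0.206 0.264 0.439 0.534 0.543] x [0.377 0.488] y [-0.34  -0.322 -0.28 ]
0.15 44 0.418 0.454 -0.311 47 [ 0.419 -0.316] [ 0.45  -0.303]
0.16 10 0.418 0.454 -0.302 110 [ 0.418 -0.317] [ 0.452 -0.301]
0.17 9 0.417 0.454 -0.302 113 [ 0.418 -0.316] [ 0.451 -0.301]
0.18 10 0.417 0.453 -0.303 108 [ 0.418 -0.316] [ 0.451 -0.301]
0.19 15 0.417 0.453 -0.303 219 [ 0.418 -0.316] [ 0.451 -0.295]
0.2 82 0.413 0.458 -0.304 158 [ 0.425 -0.308] [ 0.447 -0.286]
0.21 95 0.413 0.458 -0.304 3 [ 0.446 -0.299] [ 0.446 -0.297]
0.22 106 0.412 0.457 -0.304 0  
0.23 106 0.412 0.456 -0.304 0  
0.24 114 0.412 0.457 -0.304 0  
0.25 117 0.412 0.457 -0.304 0
```

The depth data shows the real fingertips about 43 mm above the reported TCP, so the small canister is held only by its neck. I'll set it back down upright where it was and regrasp lower.

Request:
{"fn": "play_rows", "kwargs": {
  "moves": [
    {"dp": [0,0,4],"twist": 0,"grip": 1},
    {"dp": [0,0,8],"twist": 0,"grip": 1},
    {"dp": [0,0,12],"twist": 0,"grip": 1},
    {"dp": [0,0,13.8],"twist": 0,"grip": 1},
    {"dp": [0,0,13.8],"twist": 0,"grip": 1}
  ]
}}

```text
clock: 18.2
tcp_pos: [0.4298, -0.2911, 0.0103]
tool_rot: [-0.005, 0.73, 0.684, -0.001]
ft_force: [0.8, 0.3, -2.1]
finger_gap: 0.0211
```

```bash
python3 go.py .434 -.2937 .0077;  python3 - <<'E'
from meas import *
p,D=snap('side');print(env.read_state()['ft_force'])
print(sil('side',p,'small',(.436,-.294),0,D))
E
```

```text
dp [-0.24  0.44  0.25] twist -0.001 | clk 18.2 tcp [ 0.4298 -0.2911  0.0103] az -3.7 tilt [-0.0081  0.0053] gap 0.0211 q [ 0.33  0.72  0.32  2.01 -0.45  0.5   0.92]
[-0.94378569  0.47641498 -1.23909725]
(array([ 0.43238274, -0.29165485]), 548, 700.7378339603235)
```

Request:
{"fn": "play_rows", "kwargs": {
  "moves": [
    {"dp": [0,0,0.2],"twist": 0,"grip": 1},
    {"dp": [0,0,0.4],"twist": 0,"grip": 1},
    {"dp": [0,0,0.6],"twist": 0,"grip": 1},
    {"dp": [0,0,0.6],"twist": 0,"grip": 1},
    {"dp": [0,0,0.6],"twist": 0,"grip": 1}
  ]
}}

```text
clock: 18.75
tcp_pos: [0.4339, -0.2936, 0.0089]
tool_rot: [0.0, 0.73, 0.684, 0.0]
ft_force: [-0.8, 0.1, -1.4]
finger_gap: 0.0208
```

```bash
python3 go.py .434 -.2937 .0077;  python3 - <<'E'
from meas import *
print(env.read_state()['ft_force'])
E
```

```text
dp [-0.01  0.01  0.12] twist -0.0 | clk 18.75 tcp [ 0.4339 -0.2936  0.0089] az -3.7 tilt [ 0.0006 -0.0003] gap 0.0208 q [ 0.33  0.72  0.32  2.01 -0.46  0.48  0.92]
[-0.79233179  0.06660552 -1.40449065]
```

Request:
{"fn": "play_rows", "kwargs": {
  "moves": [
    {"dp": [0,0,0.1],"twist": 0,"grip": 1},
    {"dp": [0,0,0.15],"twist": 0,"grip": 1},
    {"dp": [0,0,0.15],"twist": 0,"grip": 1},
    {"dp": [0,0,0.15],"twist": 0,"grip": 1}
  ]
}}

```text
clock: 19.15
tcp_pos: [0.4341, -0.2938, 0.0074]
tool_rot: [0.0, 0.73, 0.684, 0.0]
ft_force: [0.1, 0.7, 5.0]
finger_gap: 0.0212
```

Request:
{"fn": "play_rows", "kwargs": {
  "moves": [
    {"dp": [0,0,0],"twist": 0,"grip": 0.38},
    {"dp": [0,0,0],"twist": 0,"grip": 0.38},
    {"dp": [0,0,0],"twist": 0,"grip": 0.38},
    {"dp": [0,0,0],"twist": 0,"grip": 0.38},
    {"dp": [0,0,0],"twist": 0,"grip": 0.38}
  ]
}}

```text
clock: 19.65
tcp_pos: [0.4335, -0.2936, 0.0068]
tool_rot: [-0.0, 0.73, 0.684, -0.0]
ft_force: [0.2, -0.6, -0.1]
finger_gap: 0.0564
```

```bash
python3 go.py .434 -.2937 -.030;  python3 - <<'E'
from meas import *
p,D=snap('side'); print(env.read_state()['ft_force'])
print(sil('side',p,'small',(.436,-.294),0,D))
E
```

```text
dp [-0.01  0.06  3.68] twist -0.0 | clk 19.65 tcp [ 0.4335 -0.2936  0.0068] az -3.7 tilt [-0.0004  0.0001] gap 0.0564 q [ 0.34  0.72  0.31  2.01 -0.46  0.48  0.92]
[0.28435993 0.24108226 0.65046497]
(array([ 0.43611011, -0.29394811]), 610, 702.7911647481303)
```

Request:
{"fn": "play_rows", "kwargs": {
  "moves": [
    {"dp": [0,0.05,0.8],"twist": 0,"grip": 0.38},
    {"dp": [0,0.05,1.6],"twist": 0,"grip": 0.38},
    {"dp": [0,0.05,2.4],"twist": 0,"grip": 0.38},
    {"dp": [0,0.05,2.8],"twist": 0,"grip": 0.38},
    {"dp": [0,0.05,2.8],"twist": 0,"grip": 0.38}
  ]
}}

```text
clock: 20.2
tcp_pos: [0.4334, -0.2933, -0.022]
tool_rot: [-0.001, 0.73, 0.684, -0.0]
ft_force: [0.6, -0.2, -0.2]
finger_gap: 0.0584
```

```bash
python3 go.py .434 -.2937 -.030;  python3 - <<'E'
from meas import *
p,D=snap('side'); cl=cloud('side',D); print(env.read_state()['ft_force']); cv2.imwrite('pics/q2.png',cv2.resize(p[220:370,220:420,::-1],None,fx=4,fy=4))
near=(np.hypot(cl[...,0]-.434,cl[...,1]+.294)<.06)&(cl[...,2]>.006)
g=cv2.cvtColor(p,cv2.COLOR_RGB2HSV); near&=g[...,1]<80
Q=cl[near]; print(np.histogram(Q[:,2],np.arange(0.005,.08,.005)))
E
```

```text
dp [-0.04  0.06  0.8 ] twist -0.001 | clk 20.2 tcp [ 0.4334 -0.2933 -0.022 ] az -3.7 tilt [-0.0015  0.001 ] gap 0.0584 q [ 0.36  0.77  0.27  2.02 -0.48  0.42  0.94]
[ 0.15017477 -0.85162486  0.30668063]
(array([ 1,  4, 13, 27, 37, 36, 39, 35, 33, 34, 37, 34, 29, 35]), array([0.005, 0.01 , 0.015, 0.02 , 0.025, 0.03 , 0.035, 0.04 , 0.045,
       0.05 , 0.055, 0.06 , 0.065, 0.07 , 0.075]))
```

View pics/q2.png

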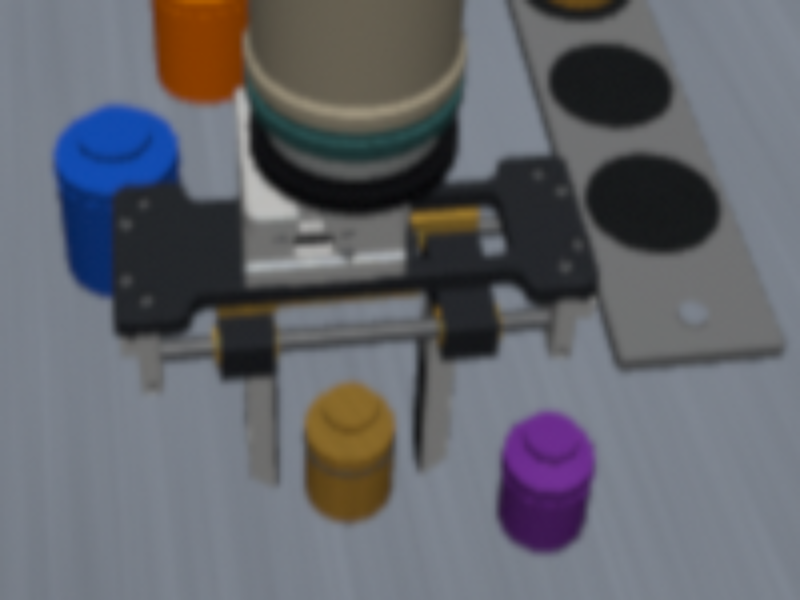

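The fingertips are now beside the small canister's body at (350,460), about 20 mm above the bench, with room to the purple one.

Request:
{"fn": "play_rows", "kwargs": {
  "moves": [
    {"dp": [0,0.05,0.6],"twist": 0,"grip": 0.38},
    {"dp": [0,0.05,0.6],"twist": 0,"grip": 1},
    {"dp": [0,0.05,0.6],"twist": 0,"grip": 1},
    {"dp": [0,0.05,0.6],"twist": 0,"grip": 1},
    {"dp": [0,0.05,0.6],"twist": 0,"grip": 1}
  ]
}}

```text
clock: 20.75
tcp_pos: [0.4347, -0.2937, -0.0269]
tool_rot: [0.0, 0.73, 0.684, 0.0]
ft_force: [0.1, 0.3, -0.1]
finger_gap: 0.0375
```

Request:
{"fn": "play_rows", "kwargs": {
  "moves": [
    {"dp": [0,0,0],"twist": 0,"grip": 1},
    {"dp": [0,0,0],"twist": 0,"grip": 1}
  ]
}}

```text
clock: 20.95
tcp_pos: [0.4347, -0.2937, -0.0269]
tool_rot: [0.0, 0.73, 0.684, 0.0]
ft_force: [-0.1, 0.6, -0.3]
finger_gap: 0.0372
```

Request:
{"fn": "play_rows", "kwargs": {
  "moves": [
    {"dp": [0,0,-3],"twist": 0,"grip": 1},
    {"dp": [0,0,-7],"twist": 0,"grip": 1},
    {"dp": [0,0,-11],"twist": 0,"grip": 1},
    {"dp": [0,0,-14.5],"twist": 0,"grip": 1},
    {"dp": [0,0,-14.5],"twist": 0,"grip": 1}
  ]
}}

```text
clock: 21.45
tcp_pos: [0.4372, -0.2957, 0.122]
tool_rot: [0.004, 0.73, 0.684, 0.001]
ft_force: [0.3, -1.4, -1.5]
finger_gap: 0.0376
```

```bash
python3 go.py .6183 -.0814 .12;python3 - <<'E'
from meas import *
p,D=snap('side'); 
E
python3 go.py .6183 -.0814 .12
```

```text
dp [22.56 16.68  0.24] twist -0.0 | clk 21.45 tcp [ 0.4372 -0.2957  0.122 ] az -3.7 tilt [ 0.0071 -0.0043] gap 0.0376 q [ 0.24  0.55  0.45  1.92 -0.35  0.74  0.83]
dp [22.42 16.82  0.  ] twist -0.0 | clk 21.5 tcp [ 0.4359 -0.2943  0.1197] az -3.7 tilt [ 0.0038 -0.0019] gap 0.0374 q [ 0.24  0.55  0.45  1.93 -0.35  0.73  0.83]
```

Request:
{"fn": "play_rows", "kwargs": {
  "moves": [
    {"dp": [22.4,16.7,0],"twist": 0,"grip": 1},
    {"dp": [22.4,16.7,0],"twist": 0,"grip": 1},
    {"dp": [22.4,16.7,0],"twist": 0,"grip": 1},
    {"dp": [22.4,16.7,0],"twist": 0,"grip": 1},
    {"dp": [22.4,16.7,0],"twist": 0,"grip": 1}
  ]
}}

```text
clock: 22.0
tcp_pos: [0.5963, -0.1011, 0.1158]
tool_rot: [-0.001, 0.73, 0.684, -0.001]
ft_force: [0.5, -0.5, -1.8]
finger_gap: 0.0374
```

Request:
{"fn": "play_rows", "kwargs": {
  "moves": [
    {"dp": [2.4,1.8,0],"twist": 0,"grip": 1},
    {"dp": [2.4,1.8,0],"twist": 0,"grip": 1},
    {"dp": [2.4,1.8,0],"twist": 0,"grip": 1},
    {"dp": [2.4,1.8,0],"twist": 0,"grip": 1}
  ]
}}

```text
clock: 22.4
tcp_pos: [0.6144, -0.0822, 0.1167]
tool_rot: [-0.001, 0.73, 0.683, -0.001]
ft_force: [-1.0, -0.0, -1.3]
finger_gap: 0.0374
```

```bash
python3 go.py .6183 -.0814 -.013
```

```text
dp [ 0.12  0.42 12.97] twist -0.003 | clk 22.4 tcp [ 0.6144 -0.0822  0.1167] az -3.9 tilt [-0.003  -0.0007] gap 0.0374 q [-0.2   0.69  0.47  1.66 -0.38  0.89  0.36]
```

Request:
{"fn": "play_rows", "kwargs": {
  "moves": [
    {"dp": [0.1,0.35,4],"twist": 0,"grip": 1},
    {"dp": [0.1,0.35,8],"twist": 0,"grip": 1},
    {"dp": [0.1,0.35,11],"twist": 0,"grip": 1},
    {"dp": [0.1,0.35,12.4],"twist": 0,"grip": 1},
    {"dp": [0.1,0.35,12.4],"twist": 0,"grip": 1}
  ]
}}

```text
clock: 22.9
tcp_pos: [0.6175, -0.081, -0.0078]
tool_rot: [-0.001, 0.73, 0.683, -0.001]
ft_force: [-0.1, 0.2, -1.0]
finger_gap: 0.0379
```

Request:
{"fn": "play_rows", "kwargs": {
  "moves": [
    {"dp": [0,0,0],"twist": 0,"grip": 1},
    {"dp": [0,0,0],"twist": 0,"grip": 1},
    {"dp": [0,0,0],"twist": 0,"grip": 1}
  ]
}}

```text
clock: 23.2
tcp_pos: [0.6211, -0.0801, -0.0044]
tool_rot: [0.001, 0.73, 0.684, 0.001]
ft_force: [0.2, -0.8, -1.5]
finger_gap: 0.0373
```

```bash
python3 go.py .6183 -.0814 -.013; python3 - <<'E'
from meas import *
s=env.read_state(); b=s['tcp_pos'][2]+.027
p,D=snap('side'); print(b,s['ft_force'],sil('side',p,'small',(.6183,-.0814),b,D))
E
```

```text
dp [-0.15 -0.27  0.86] twist -0.0 | clk 23.2 tcp [ 0.6211 -0.0801 -0.0044] az -3.7 tilt [ 0.0028 -0.0003] gap 0.0373 q [-0.14  0.85  0.38  1.73 -0.47  0.66  0.44]
0.022617149441076515 [ 0.17639623 -0.76910665 -1.52905315] (array([ 0.62352157, -0.08314947]), 443, 471.6600685257829)
```

Request:
{"fn": "play_rows", "kwargs": {
  "moves": [
    {"dp": [0,-0.28,0.4],"twist": 0,"grip": 1},
    {"dp": [0,-0.28,0.7],"twist": 0,"grip": 1},
    {"dp": [0,-0.28,0.7],"twist": 0,"grip": 1},
    {"dp": [0,-0.28,0.7],"twist": 0,"grip": 1}
  ]
}}

```text
clock: 23.65
tcp_pos: [0.6166, -0.0794, -0.013]
tool_rot: [-0.0, 0.73, 0.684, -0.0]
ft_force: [-1.5, 0.1, 2.8]
finger_gap: 0.0378
```

```bash
python3 go.py .6183 -.0814 -.013; python3 - <<'E'
from meas import *
s=env.read_state(); b=s['tcp_pos'][2]+.027
p,D=snap('side'); print(b,s['ft_force'],sil('side',p,'small',(.6183,-.0814),b,D))
E
```

```text
dp [-0.19  0.19  0.  ] twist -0.0 | clk 23.65 tcp [ 0.6166 -0.0794 -0.013 ] az -3.7 tilt [-0.0008  0.0005] gap 0.0378 q [-0.14  0.86  0.37  1.74 -0.48  0.64  0.44]
0.014043956337839777 [-1.4548205   0.09734668  2.80045359] (array([ 0.61956984, -0.08173957]), 430, 464.6018858691921)
```

Request:
{"fn": "play_rows", "kwargs": {
  "moves": [
    {"dp": [0,0,0],"twist": 0,"grip": 0.38},
    {"dp": [0,0,0],"twist": 0,"grip": 0.38},
    {"dp": [0,0,0],"twist": 0,"grip": 0.38},
    {"dp": [0,0,0],"twist": 0,"grip": 0.38}
  ]
}}

```text
clock: 24.1
tcp_pos: [0.6172, -0.0797, -0.0131]
tool_rot: [0.0, 0.73, 0.684, 0.0]
ft_force: [0.5, 0.0, 0.7]
finger_gap: 0.0583
```

Request:
{"fn": "play_rows", "kwargs": {
  "moves": [
    {"dp": [0,0,-3],"twist": 0,"grip": 0.38},
    {"dp": [0,0,-7],"twist": 0,"grip": 0.38},
    {"dp": [0,0,-11],"twist": 0,"grip": 0.38},
    {"dp": [0,0,-14.5],"twist": 0,"grip": 0.38},
    {"dp": [0,0,-14.5],"twist": 0,"grip": 0.38}
  ]
}}

```text
clock: 24.6
tcp_pos: [0.6209, -0.0808, 0.1371]
tool_rot: [0.004, 0.73, 0.684, 0.003]
ft_force: [0.0, 0.9, -0.2]
finger_gap: 0.0583
```

```bash
python3 go.py .4595 .0853 .13; python3 - <<'E'
from meas import *
p,D=snap('side'); print(sil('side',p,'small',(.6183,-.0814),.014,D),sil('side',p,'tiny',(.46,.085),0,D))
E
```

```text
dp [ 15.53 -17.19   0.54] twist -0.001 | clk 24.6 tcp [ 0.6209 -0.0808  0.1371] az -3.7 tilt [ 0.0097 -0.0014] gap 0.0583 q [-0.21  0.67  0.49  1.64 -0.37  0.92  0.36]
(array([ 0.61803102, -0.0819015 ]), 443, 464.805293987755) (array([0.46088831, 0.08588706]), 149, 197.12077216485204)
```

Request:
{"fn": "play_rows", "kwargs": {
  "moves": [
    {"dp": [15.6,-17.2,0.3],"twist": 0,"grip": 0.45},
    {"dp": [15.6,-17.2,0.3],"twist": 0,"grip": 0.45},
    {"dp": [15.6,-17.2,0.3],"twist": 0,"grip": 0.45},
    {"dp": [15.6,-17.2,0.3],"twist": 0,"grip": 0.45},
    {"dp": [15.6,-17.2,0.3],"twist": 0,"grip": 0.45}
  ]
}}

```text
clock: 25.15
tcp_pos: [0.4511, 0.0896, 0.1274]
tool_rot: [-0.002, 0.729, 0.685, -0.002]
ft_force: [-0.2, 1.5, -0.6]
finger_gap: 0.0515
```

Request:
{"fn": "play_rows", "kwargs": {
  "moves": [
    {"dp": [0,0,0],"twist": 0,"grip": 0.45},
    {"dp": [0,0,0],"twist": 0,"grip": 0.45},
    {"dp": [0,0,0],"twist": 0,"grip": 0.45}
  ]
}}

```text
clock: 25.45
tcp_pos: [0.4563, 0.0862, 0.1286]
tool_rot: [0.001, 0.73, 0.683, -0.0]
ft_force: [0.2, 0.4, 0.6]
finger_gap: 0.0516
```

```bash
python3 go.py .4595 .086 -.032
```

```text
dp [ 0.02  0.31 16.06] twist -0.002 | clk 25.45 tcp [0.4563 0.0862 0.1286] az -3.8 tilt [ 0.0004 -0.001 ] gap 0.0516 q [-0.62  0.47  0.52  2.07 -0.37  0.69  0.08]
```

Request:
{"fn": "play_rows", "kwargs": {
  "moves": [
    {"dp": [0,0.3,4],"twist": 0,"grip": 0.45},
    {"dp": [0,0.3,8],"twist": 0,"grip": 0.45},
    {"dp": [0,0.3,12],"twist": 0,"grip": 0.45},
    {"dp": [0,0.3,15],"twist": 0,"grip": 0.45},
    {"dp": [0,0.3,15],"twist": 0,"grip": 0.45}
  ]
}}

```text
clock: 25.95
tcp_pos: [0.4566, 0.0849, -0.0243]
tool_rot: [-0.002, 0.731, 0.683, -0.003]
ft_force: [0.3, -0.9, 0.2]
finger_gap: 0.0516
```

Request:
{"fn": "play_rows", "kwargs": {
  "moves": [
    {"dp": [0,0,0],"twist": 0,"grip": 0.45},
    {"dp": [0,0,0],"twist": 0,"grip": 0.45},
    {"dp": [0,0,0],"twist": 0,"grip": 0.45}
  ]
}}

```text
clock: 26.25
tcp_pos: [0.46, 0.0871, -0.0196]
tool_rot: [0.001, 0.73, 0.684, 0.001]
ft_force: [-1.1, -1.0, -0.5]
finger_gap: 0.052
```

```bash
python3 go.py .4595 .086 -.033; python3 - <<'E'
from meas import *
p,D=snap('side'); cl=cloud('side',D);print(env.read_state()['ft_force'],sil('side',p,'tiny',(.46,.085),0,D))
near=(np.hypot(cl[...,0]-.4595,cl[...,1]-.086)<.06)&(cl[...,2]>.006)
g=cv2.cvtColor(p,cv2.COLOR_RGB2HSV); near&=g[...,1]<80
print(np.histogram(cl[near][:,2],np.arange(0.005,.06,.005))[0])
cv2.imwrite('pics/q3.png',cv2.resize(p[140:260,220:380,::-1],None,fx=4,fy=4))
E
```

```text
dp [-0.11 -0.04  1.34] twist -0.001 | clk 26.25 tcp [ 0.46    0.0871 -0.0196] az -3.7 tilt [0.0029 0.0004] gap 0.052 q [-0.42  0.73  0.26  2.17 -0.59  0.31  0.27]
[0.1629793  0.6204619  0.03612437] (array([0.46088886, 0.08593602]), 151, 197.1072431909446)
[ 1  1  3 15 16 18 22 24 17 20]
```

View pics/q3.png

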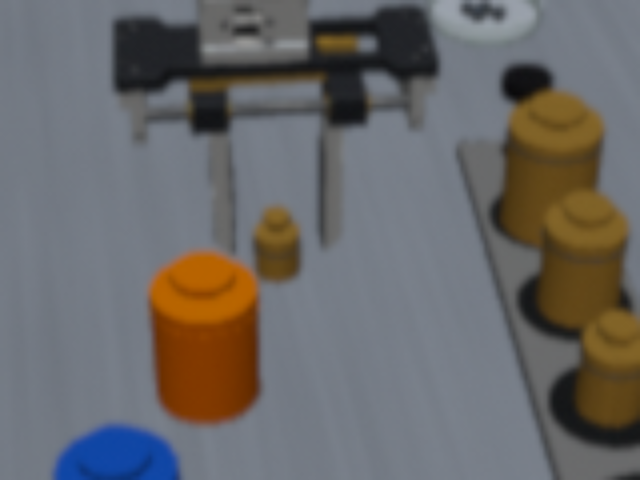

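The tiny canister at (277,245) is centred between the fingers. Joint 6 is near its lower limit, so I'll lower only 1 cm before closing.

Request:
{"fn": "play_rows", "kwargs": {
  "moves": [
    {"dp": [-0.1,0,0.5],"twist": 0,"grip": 0.45},
    {"dp": [-0.1,0,0.9],"twist": 0,"grip": 0.45},
    {"dp": [-0.1,0,0.9],"twist": 0,"grip": 0.45},
    {"dp": [-0.1,0,0.9],"twist": 0,"grip": 1},
    {"dp": [-0.1,0,0.9],"twist": 0,"grip": 1}
  ]
}}

```text
clock: 26.8
tcp_pos: [0.4584, 0.086, -0.0301]
tool_rot: [-0.0, 0.73, 0.684, -0.0]
ft_force: [-0.6, 0.2, -0.1]
finger_gap: 0.0389
```

Request:
{"fn": "play_rows", "kwargs": {
  "moves": [
    {"dp": [0,0,0],"twist": 0,"grip": 1},
    {"dp": [0,0,0],"twist": 0,"grip": 1},
    {"dp": [0,0,0],"twist": 0,"grip": 1},
    {"dp": [0,0,0],"twist": 0,"grip": 1}
  ]
}}

```text
clock: 27.2
tcp_pos: [0.4586, 0.086, -0.03]
tool_rot: [0.0, 0.73, 0.684, 0.0]
ft_force: [0.1, 0.0, -0.7]
finger_gap: 0.0272
```

```bash
python3 go.py .6126 -.169 .12; python3 - <<'E'
from meas import *
p,D=snap('side'); print(env.read_state()['ft_force'],sil('side',p,'tiny',(.46,.085),0,D))
E
```

```text
dp [-24.45  17.03 -15.  ] twist -0.0 | clk 27.2 tcp [ 0.4586  0.086  -0.03  ] az -3.7 tilt [0.0002 0.    ] gap 0.0272 q [-0.41  0.74  0.24  2.17 -0.6   0.29  0.29]
[ 0.3911416  -0.26316329 -0.34762604] (array([0.45984836, 0.08550542]), 173, 197.3024234505035)
```

Body gripped: the gap is 27.2 mm for a 28 mm body. I'll lift and carry.

Request:
{"fn": "play_rows", "kwargs": {
  "moves": [
    {"dp": [0,0,-3],"twist": 0,"grip": 1},
    {"dp": [0,0,-7],"twist": 0,"grip": 1},
    {"dp": [0,0,-11],"twist": 0,"grip": 1},
    {"dp": [0,0,-15],"twist": 0,"grip": 1},
    {"dp": [0,0,-15],"twist": 0,"grip": 1}
  ]
}}

```text
clock: 27.75
tcp_pos: [0.4618, 0.0865, 0.124]
tool_rot: [0.002, 0.73, 0.684, 0.004]
ft_force: [0.3, -0.2, -0.4]
finger_gap: 0.0267
```

Request:
{"fn": "play_rows", "kwargs": {
  "moves": [
    {"dp": [-24.5,17,0],"twist": 0,"grip": 1},
    {"dp": [-24.5,17,0],"twist": 0,"grip": 1},
    {"dp": [-24.5,17,0],"twist": 0,"grip": 1},
    {"dp": [-24.5,17,0],"twist": 0,"grip": 1},
    {"dp": [-24.5,17,0],"twist": 0,"grip": 1}
  ]
}}

```text
clock: 28.25
tcp_pos: [0.5873, -0.1294, 0.1186]
tool_rot: [-0.001, 0.73, 0.684, -0.0]
ft_force: [0.3, 0.3, -0.9]
finger_gap: 0.0274
```

Request:
{"fn": "play_rows", "kwargs": {
  "moves": [
    {"dp": [-4,2.8,0],"twist": 0,"grip": 1},
    {"dp": [-4,2.8,0],"twist": 0,"grip": 1},
    {"dp": [-4,2.8,0],"twist": 0,"grip": 1},
    {"dp": [-4,2.8,0],"twist": 0,"grip": 1}
  ]
}}

```text
clock: 28.65
tcp_pos: [0.6115, -0.1681, 0.1187]
tool_rot: [-0.002, 0.729, 0.684, -0.0]
ft_force: [0.0, 0.0, -1.2]
finger_gap: 0.0273
```

```bash
python3 go.py .6126 -.169 -.016
```

```text
dp [-0.11  0.15 13.47] twist 0.001 | clk 28.65 tcp [ 0.6115 -0.1681  0.1187] az -3.7 tilt [-0.0024  0.0021] gap 0.0273 q [-0.06  0.71  0.49  1.62 -0.4   0.92  0.51]
```

Request:
{"fn": "play_rows", "kwargs": {
  "moves": [
    {"dp": [0,0,4],"twist": 0,"grip": 1},
    {"dp": [0,0,8],"twist": 0,"grip": 1},
    {"dp": [0,0,11],"twist": 0,"grip": 1},
    {"dp": [0,0,12.7],"twist": 0,"grip": 1},
    {"dp": [0,0,12.7],"twist": 0,"grip": 1}
  ]
}}

```text
clock: 29.15
tcp_pos: [0.6107, -0.1676, -0.0092]
tool_rot: [-0.002, 0.729, 0.684, -0.001]
ft_force: [-0.1, 0.5, 0.2]
finger_gap: 0.0273
```

Request:
{"fn": "play_rows", "kwargs": {
  "moves": [
    {"dp": [0,0,0],"twist": 0,"grip": 1},
    {"dp": [0,0,0],"twist": 0,"grip": 1},
    {"dp": [0,0,0],"twist": 0,"grip": 1}
  ]
}}

```text
clock: 29.45
tcp_pos: [0.6139, -0.1702, -0.0054]
tool_rot: [0.001, 0.73, 0.684, 0.001]
ft_force: [-0.0, -0.5, 0.1]
finger_gap: 0.0277
```

```bash
python3 go.py .6126 -.169 -.016; python3 - <<'E'
from meas import *
s=env.read_state(); b=s['tcp_pos'][2]+.030
p,D=snap('side'); print(b,s['ft_force'],sil('side',p,'tiny',(.6126,-.169),b,D))
E
```

```text
dp [ 0.11 -0.14  1.06] twist -0.0 | clk 29.45 tcp [ 0.6139 -0.1702 -0.0054] az -3.7 tilt [ 0.0028 -0.0007] gap 0.0277 q [-0.01  0.86  0.4   1.7  -0.49  0.68  0.59]
0.024632777211292423 [-0.04867917 -0.45124299  0.05827995] (array([ 0.61685454, -0.1728097 ]), 268, 295.7589640103922)
```

Request:
{"fn": "play_rows", "kwargs": {
  "moves": [
    {"dp": [0.2,-0.15,0.4],"twist": 0,"grip": 1},
    {"dp": [0.2,-0.15,0.8],"twist": 0,"grip": 1},
    {"dp": [0.2,-0.15,0.85],"twist": 0,"grip": 1},
    {"dp": [0.2,-0.15,0.85],"twist": 0,"grip": 1},
    {"dp": [0.2,-0.15,0.85],"twist": 0,"grip": 1}
  ]
}}

```text
clock: 30.0
tcp_pos: [0.6113, -0.168, -0.0157]
tool_rot: [0.0, 0.73, 0.684, -0.0]
ft_force: [0.6, -1.0, -0.1]
finger_gap: 0.0272
```

```bash
python3 go.py .6126 -.169 -.016; python3 - <<'E'
from meas import *
s=env.read_state(); b=s['tcp_pos'][2]+.030
p,D=snap('side'); print(b,s['ft_force'],sil('side',p,'tiny',(.6126,-.169),b,D))
E
```

```text
dp [-0.09  0.14  0.03] twist -0.001 | clk 30.0 tcp [ 0.6113 -0.168  -0.0157] az -3.7 tilt [-0.0001 -0.0002] gap 0.0272 q [-0.01  0.88  0.39  1.7  -0.5   0.66  0.59]
0.014326100110735214 [ 0.61277502 -1.01265728 -0.11764965] (array([ 0.61435671, -0.17067581]), 267, 289.6279176764706)
```

Request:
{"fn": "play_rows", "kwargs": {
  "moves": [
    {"dp": [0,0,0.1],"twist": 0,"grip": 1},
    {"dp": [0,0,0.1],"twist": 0,"grip": 1},
    {"dp": [0,0,0.1],"twist": 0,"grip": 0.5},
    {"dp": [0,0,0.1],"twist": 0,"grip": 0.5},
    {"dp": [0,0,0.1],"twist": 0,"grip": 0.5}
  ]
}}

```text
clock: 30.55
tcp_pos: [0.6113, -0.1678, -0.0167]
tool_rot: [-0.0, 0.73, 0.684, -0.0]
ft_force: [0.4, 0.2, -1.0]
finger_gap: 0.0461
```

Request:
{"fn": "play_rows", "kwargs": {
  "moves": [
    {"dp": [0,0,-3],"twist": 0,"grip": 0.5},
    {"dp": [0,0,-7],"twist": 0,"grip": 0.5},
    {"dp": [0,0,-11],"twist": 0,"grip": 0.3},
    {"dp": [0,0,-15],"twist": 0,"grip": 0.1},
    {"dp": [0,0,-15],"twist": 0,"grip": 0.1}
  ]
}}

```text
clock: 31.05
tcp_pos: [0.6152, -0.1698, 0.1392]
tool_rot: [0.005, 0.73, 0.684, 0.003]
ft_force: [-0.9, -1.2, 0.7]
finger_gap: 0.0675
```

```bash
python3 go.py .6292 .0897 .13; python3 - <<'E'
from meas import *
p,D=snap('side'); p2,D2=snap('top')
S={'large':(.6297,.0944),'medium':(.624,.0066),'small':(.6183,-.0814),'tiny':(.6126,-.169)}
for k,g in S.items(): print(k,sil('side',p,k,g,.014,D))
E
```

```text
dp [25.98 -0.3   0.85] twist -0.001 | clk 31.05 tcp [ 0.6152 -0.1698  0.1392] az -3.7 tilt [ 0.01  -0.003] gap 0.0675 q [-0.07  0.68  0.51  1.61 -0.39  0.94  0.5 ]
large (array([0.62892831, 0.09476333]), 609, 844.650444704353)
medium (array([0.62197451, 0.00272159]), 546, 656.2323089569386)
small (array([ 0.61811985, -0.08180948]), 447, 464.7278046569472)
tiny (array([ 0.61266692, -0.170491  ]), 286, 289.44416024529664)
```

Request:
{"fn": "play_rows", "kwargs": {
  "moves": [
    {"dp": [26,-0.3,0.6],"twist": 0,"grip": 0.1},
    {"dp": [26,-0.3,0.6],"twist": 0,"grip": 0.1},
    {"dp": [26,-0.3,0.6],"twist": 0,"grip": 0.1},
    {"dp": [26,-0.3,0.6],"twist": 0,"grip": 0.1},
    {"dp": [26,-0.3,0.6],"twist": 0,"grip": 0.1}
  ]
}}

```text
clock: 31.65
tcp_pos: [0.623, 0.0838, 0.1255]
tool_rot: [-0.001, 0.73, 0.684, -0.001]
ft_force: [0.4, -1.2, 0.2]
finger_gap: 0.0845
```

Request:
{"fn": "play_rows", "kwargs": {
  "moves": [
    {"dp": [1,0,0],"twist": 0,"grip": 0.1},
    {"dp": [1,0,0],"twist": 0,"grip": 0.1},
    {"dp": [1,0,0],"twist": 0,"grip": 0.1},
    {"dp": [1,0,0],"twist": 0,"grip": 0.1}
  ]
}}

```text
clock: 32.05
tcp_pos: [0.6251, 0.0884, 0.1274]
tool_rot: [0.0, 0.731, 0.682, -0.001]
ft_force: [0.0, 0.2, -0.2]
finger_gap: 0.0848
```

```bash
python3 go.py .629 .0900 .025
```

```text
dp [ 0.2   0.39 10.24] twist -0.004 | clk 32.05 tcp [0.6251 0.0884 0.1274] az -4.0 tilt [-0.0007 -0.0018] gap 0.0848 q [-0.49  0.7   0.53  1.62 -0.41  0.93  0.11]
```

Request:
{"fn": "play_rows", "kwargs": {
  "moves": [
    {"dp": [0.1,0.3,4],"twist": 0,"grip": 0.1},
    {"dp": [0.1,0.3,8],"twist": 0,"grip": 0.1},
    {"dp": [0.1,0.3,11],"twist": 0,"grip": 0.1},
    {"dp": [0.1,0.3,12.3],"twist": 0,"grip": 0.1},
    {"dp": [0.1,0.3,12.3],"twist": 0,"grip": 0.1}
  ]
}}

```text
clock: 32.55
tcp_pos: [0.6271, 0.0906, 0.0032]
tool_rot: [-0.001, 0.731, 0.683, -0.002]
ft_force: [-0.0, -0.1, -0.4]
finger_gap: 0.0847
```

Request:
{"fn": "play_rows", "kwargs": {
  "moves": [
    {"dp": [0,0,0],"twist": 0,"grip": 0.1},
    {"dp": [0,0,0],"twist": 0,"grip": 0.1},
    {"dp": [0,0,0],"twist": 0,"grip": 0.1}
  ]
}}

```text
clock: 32.85
tcp_pos: [0.6296, 0.0926, 0.0063]
tool_rot: [0.001, 0.73, 0.684, 0.001]
ft_force: [0.3, 0.5, 0.1]
finger_gap: 0.0845
```

```bash
python3 go.py .629 .0900 .005
```

```text
dp [-0.26 -0.05  0.13] twist -0.001 | clk 32.85 tcp [0.6296 0.0926 0.0063] az -3.7 tilt [0.0027 0.0005] gap 0.0845 q [-0.44  0.85  0.43  1.69 -0.51  0.71  0.19]
```

Close, lift 4 mm, shift +4.5 mm along the row (+tool x), then check.

Request:
{"fn": "play_rows", "kwargs": {
  "moves": [
    {"dp": [-0.25,0,0],"twist": 0,"grip": 0.1},
    {"dp": [-0.25,0,0],"twist": 0,"grip": 1},
    {"dp": [-0.25,0,0],"twist": 0,"grip": 1},
    {"dp": [-0.25,0,0],"twist": 0,"grip": 1},
    {"dp": [-0.25,0,0],"twist": 0,"grip": 1}
  ]
}}

```text
clock: 33.35
tcp_pos: [0.6286, 0.09, 0.0047]
tool_rot: [0.0, 0.73, 0.684, 0.0]
ft_force: [0.9, 0.9, 0.2]
finger_gap: 0.0572
```

Request:
{"fn": "play_rows", "kwargs": {
  "moves": [
    {"dp": [0,0,0],"twist": 0,"grip": 1},
    {"dp": [0,0,0],"twist": 0,"grip": 1},
    {"dp": [0,0,0],"twist": 0,"grip": 1}
  ]
}}

```text
clock: 33.65
tcp_pos: [0.6286, 0.09, 0.0047]
tool_rot: [0.0, 0.73, 0.684, 0.0]
ft_force: [1.2, -0.6, -0.9]
finger_gap: 0.0573
```

Request:
{"fn": "play_rows", "kwargs": {
  "moves": [
    {"dp": [0,0,-0.3],"twist": 0,"grip": 1},
    {"dp": [0,0,-0.5],"twist": 0,"grip": 1},
    {"dp": [0.45,0,-0.5],"twist": 0,"grip": 1},
    {"dp": [0.45,0,-0.5],"twist": 0,"grip": 1},
    {"dp": [0.45,0,-0.5],"twist": 0,"grip": 1}
  ]
}}

```text
clock: 34.15
tcp_pos: [0.6281, 0.095, 0.0094]
tool_rot: [-0.0, 0.729, 0.684, -0.0]
ft_force: [0.2, -0.4, -4.1]
finger_gap: 0.0574
```

```bash
python3 go.py .6293 .0944 .0055; python3 -c "
from h import *
print(env.read_state()['ft_force'])"
```

```text
dp [-0.05  0.12  0.39] twist 0.0 | clk 34.15 tcp [0.6281 0.095  0.0094] az -3.7 tilt [-0.0007  0.0002] gap 0.0574 q [-0.45  0.85  0.44  1.69 -0.5   0.72  0.18]
[ 0.15050296 -0.40889054 -4.0786417 ]
```

Request:
{"fn": "play_rows", "kwargs": {
  "moves": [
    {"dp": [0,0.12,0.2],"twist": 0,"grip": 1},
    {"dp": [0,0.12,0.45],"twist": 0,"grip": 1},
    {"dp": [0,0.12,0.5],"twist": 0,"grip": 1},
    {"dp": [0,0.12,0.5],"twist": 0,"grip": 1},
    {"dp": [0,0.12,0.5],"twist": 0,"grip": 1}
  ]
}}

```text
clock: 34.65
tcp_pos: [0.6299, 0.0943, 0.0047]
tool_rot: [0.0, 0.73, 0.684, 0.0]
ft_force: [0.2, -0.1, -2.7]
finger_gap: 0.0571
```

Request:
{"fn": "play_rows", "kwargs": {
  "moves": [
    {"dp": [0,0,0],"twist": 0,"grip": 1},
    {"dp": [0,0,0],"twist": 0,"grip": 0.15},
    {"dp": [0,0,0],"twist": 0,"grip": 0.15},
    {"dp": [0,0,0],"twist": 0,"grip": 0.15},
    {"dp": [0,0,0],"twist": 0,"grip": 0.15}
  ]
}}

```text
clock: 35.15
tcp_pos: [0.6298, 0.0945, 0.0049]
tool_rot: [0.0, 0.73, 0.684, 0.0]
ft_force: [-0.7, -0.1, 0.1]
finger_gap: 0.0799
```

Request:
{"fn": "play_rows", "kwargs": {
  "moves": [
    {"dp": [0,0,-3],"twist": 0,"grip": 0.1},
    {"dp": [0,0,-7],"twist": 0,"grip": 0.1},
    {"dp": [0,0,-11],"twist": 0,"grip": 0.1},
    {"dp": [0,0,-14],"twist": 0,"grip": 0.1},
    {"dp": [0,0,-14],"twist": 0,"grip": 0.1}
  ]
}}

```text
clock: 35.65
tcp_pos: [0.6331, 0.0943, 0.1495]
tool_rot: [0.003, 0.73, 0.684, 0.004]
ft_force: [0.9, -0.5, -0.0]
finger_gap: 0.0848
```

Request:
{"fn": "play_rows", "kwargs": {
  "moves": [
    {"dp": [10,-20,-2],"twist": 0,"grip": 0.1},
    {"dp": [10,-20,-2],"twist": 0,"grip": 0.1},
    {"dp": [10,-20,-2],"twist": 0,"grip": 0.1},
    {"dp": [10,-20,-2],"twist": 0,"grip": 0.1},
    {"dp": [10,-20,-2],"twist": 0,"grip": 0.1}
  ]
}}

```text
clock: 36.15
tcp_pos: [0.4316, 0.2093, 0.1638]
tool_rot: [-0.002, 0.728, 0.685, -0.001]
ft_force: [0.3, -0.0, 1.0]
finger_gap: 0.0845
```

```bash
python3 - <<'E'
from meas import *
p,D=snap('side'); p2,D2=snap('top'); cl=cloud('top',D2)
S={'large':(.6297,.0944),'medium':(.624,.0066),'small':(.6183,-.0814),'tiny':(.6126,-.169)}
for k,g in S.items(): print(k,sil('side',p,k,g,.014,D)[0],canister(k,g,.014,cl=cl))
s=env.read_state(); print(s['clock'],s['tcp_pos'],s['ft_force'])
a=cv2.resize(p[120:320,290:450,::-1],(320,400)); b=cv2.resize(p2[135:200,275:445,::-1],(480,184))
o=np.zeros((400,800,3),np.uint8); o[:,:320]=a; o[:184,320:]=b; c=cv2.resize(p2[90:290,180:500,::-1],(346,216)); o[184:,320:666]=c; cv2.imwrite('pics/f.png',o)
E
```

```text
large [0.63170745 0.10247512] (array([0.62709511, 0.09452553]), np.int64(361), np.float64(0.0874315482309704))
medium [0.62542544 0.00577058] (array([0.62225345, 0.00811098]), np.int64(244), np.float64(0.07342824906758777))
small [ 0.61810398 -0.08168625] (array([ 0.6141566 , -0.07805281]), np.int64(151), np.float64(0.059345376757038916))
tiny [ 0.61249082 -0.17051917] (array([ 0.60835461, -0.16637239]), np.int64(83), np.float64(0.045628637190035))
36.25 [0.43245202 0.2096321  0.16401749] [-0.12975966  0.05214475  1.08358287]
```

View pics/f.png

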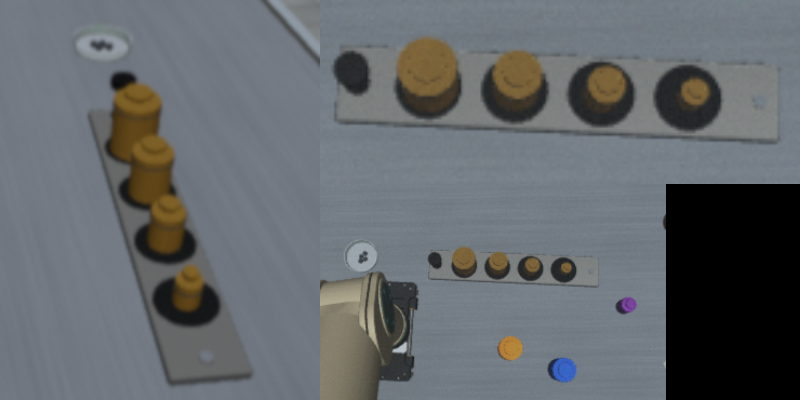

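The picture shows all four canisters upright, in order from the knob end: large, medium, small, tiny. Each is within about 2 mm of its seat centre, the dish and look-alikes haven't moved, and the arm is clear, so I'll hand in.

```bash
python3 -c "
from workcell import env
print(env.close_job())"
```

```text
the job is handed in; nothing more can be done
None
```

All four brass canisters are standing upright on the strip and the job is handed in. From the knob end they run large (seat4), medium (seat3), small (seat2), tiny (seat1). The clock was at about 36 s and the arm was clear of everything. The glass dish and the blue, orange and purple look-alikes look unmoved.

**Corrections on the way:**
- **Fingertip height:** Depth data showed the real fingertips about 42 mm above the reported TCP height. That made my first grasp of the small canister hold only its neck. I set it back down upright and regrasped it on the body, and went lower for the tiny one too.
- **Large canister:** It first landed about 4 mm off centre along the row, so I regrasped it and moved it over.

**Last checks:**
- **Centring:** Allowing for the bias I saw earlier in each view, I put every canister within about 2 mm of its seat centre. That allowance is partly judgement, since the uncorrected top-view figures were off by up to 5 mm.
- **Disagreement:** The side-camera fit for the large canister read about 8 mm off along the row, because the medium one partly hides it. The top-view depth and the gripper position both put it on centre, so I trusted those.
- **Forces:** The wrist forces I read stayed under about 10 N.

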